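# Re-hang a parked shelf bracket at working height on a slotted stand

### The arm

A 7-joint arm with a two-finger parallel gripper is mounted at the origin on a cart in front of the work surface, level with it; the furniture and walls round the work are solid. World frame = base frame: x ahead of the robot, y to its left, z up, the work surface at z = 0. Lengths are in m, angles in rad, forces in N, time in s.
With the tool pointing down it reaches from about 0.4 to 0.875 m from the base axis. Payload 19.3 kg.
Tool frame: the origin (TCP) lies at the very end of the fingers, on their centre line; the grasp point (between the pads) lies 19 mm behind it; z points along the fingers, y is the line along which they close (so a half turn about z gives the same grasp; the last joint's range is limited). The gripper opens to 85 mm and grips with 20 to 120 N. Pads are 22 mm wide; open, the fingers measure 114 mm over their backs; the gripper's body (76 mm by 85 mm) begins 54 mm behind the grasp point. The pads swing forward as they close: fully open they stand 13 mm farther back than shut.
Start: joints at [1.19, 0.521, -0.036, 1.599, 0.021, 1.021, -0.113], TCP at [0.191, -0.595, 0.195] pointing down, gripper open.
Joint ranges: [-2.91, 2.91], [-0.3, 2.13], [-1.5, 1.42], [0.17, 2.43], [-1.26, 4.41], [0.16, 1.93], [-2.52, 2.52]. Speed limits (rad/s): [1.89, 1.89, 2.39, 2.39, 3.01, 3.01, 3.01].

### API

Orientations are given as [roll, pitch, yaw] about the fixed x, y, z axes, in that order (R = Rz(yaw) Ry(pitch) Rx(roll)).
In Python, from workcell import monitor, optics, job_done gives the robot as it stands.
- The arm moves only by the shell command python3 -m handwheel 'ROWS' [FORCE]. ROWS is JSON, a list of rows, each an object of numbers: "dx", "dy", "dz": the shift along the tool's x, y, z in cm; "wx", "wy", "wz": the turn, a rotation vector about the tool's x, y, z in rad; "claw": the opening in per cent of the stroke, from 0 (shut) to 100 (fully open). A call has 1 to 8 rows; each row shifts and turns the commanded pose from where the row before left it, along the tool's axes as they then stand; what a row does not reach is not made up. A row lasts 1/8 s, in which the tool goes at most 62.5 mm and 10.7 degrees, less where a joint would pass 70% of its speed; a pose out of reach is approached as far as the arm can. A call with a gripper value outside its range is refused whole. The fingers move at their own pace and stop on an object; FORCE is the grip in N (left out, the last holds). Time passes only in rows, so rows that do not move let the fingers close. It gives the time, the measured TCP pose, the force, the opening and the grip force at its end, in the units of the state.
- monitor.observe(): the state, without advancing time (a new reading comes with each control period).
- optics.grab_frame(name): name is "scene" or "side" or "wrist"; returns a dict with "frame" (384x512x3 uint8, blue, green, red), "fovy" (degrees; the focal length in pixels is half the picture's height over the tangent of half this angle, whatever the lens; pixels are square), "cx", "cy" (the principal point, pixels), "k1" (the pictures are not rectified: a ray, as slopes to the right and down, at radius r is drawn at 1 + k1 r^2 times it, then the intrinsics apply), "R" (3x3) and "t" (3): a world point X has camera coordinates R X + t. Camera axes: x right, y down, z forward; pixel columns grow to the right and rows downward; lengths in m; the calibration is good to about 2 mm. A picture is of the moment at which its call begins. There is no depth.
- job_done(): hands the job in; it is judged then, once.
Trained networks look in the newest picture that a camera, given by its name, has taken for a name from the list of things; names that differ only in an ending like _2 or _b are one class to them, and where a whole thing is asked for, a point or a joint stands for the part that bears it (a point fixed in the world has none). Each returns a list of dicts, best first, with "p" (0 to 1); they miss things now and then, are a little off and sometimes report something else, mostly with a low value. They report only what shows in the picture. A call takes as long as a camera call.
- optics.masks_of(name, camera): "region" (384x512 bool, what is visible of it) and "rect" ([left, top, width, height] in pixels, round what is visible of it).
The state is a dict: "clock": time; "qpos": joint angles; "qd": joint speeds; "joint_efforts": joint torques, N m; "position": TCP position; "tool_rot": TCP orientation; "force": force on the tool from outside, world axes, zero at the start; "moment": the same for the moment, N m; "grip_width": finger opening in m; "finger_force": force on a finger pad.
Only numpy, scipy, OpenCV 4.12 (cv2) and the standard library are available. Lean on these libraries where they do the work, as an engineer would, in place of code of your own. Each camera call takes 0.05 s, during which the arm holds its last target. There are 200 camera calls.

### The job

On the slotted bench stand, one bracket is parked for transport in the lowest slots of its upright, under a spring-loaded hold-down finger. Flip the finger up and over so that it stays open, only then unhook the bracket, and hang it on the same upright level with the neighbouring bracket: both tabs in the slots, pushed down until it clicks fully home. Do not drop the bracket, and leave everything else on the bench where it stands.

Things in the scene. Friction and masses are not known exactly. Their poses are not given: they have to be found in the camera images.
- stand: Fixed bench stand. Origin on the worktop midway between its two uprights, in the plane of their front faces; x points to the stand's back, away from the robot, y left, z up. Grey base plate 340 mm wide (y), top 10 mm above the worktop, reaching 150 mm in front of the faces (-x) and 50 mm behind.
- shelf_edge (a point): Middle of the front lower edge of the stand's fixed white top shelf, 105 mm in front of the uprights' faces, 310 mm above the worktop. The shelf is 155 x 330 x 12 mm, with small lab things on it. It hangs over the brackets and finger, so a tool reaching them must lean back toward the robot, by about 30 to 45 degrees. Axes as the stand's.
- post_a: Fixed slotted upright with the parked bracket and the finger, 100 mm left or right of the stand's middle; 40 mm wide, 30 deep. Origin on the worktop below the middle of its front face (x = 0); axes as the stand's. Front wall 4 mm thick; six slots 9 mm wide, 28 high, lower edges 40, 85, 130, 175, 220, 265 mm above the worktop. Bracket tabs now in slots 1 and 2; they belong in 3 and 4, 90 mm higher.
- work_place (a point): Point on post_a's front face, mid width, 165.5 mm above the worktop, where bracket_heel must end. Axes as post_a's. A round spring nose stands 3 mm out of the face here; the heel pushes it in (7 N at first, 10 N flat), so press the bracket back against the face, then down, up to about 12 N, until the nose snaps into the heel's hole. Let go too early and it falls off.
- bracket_grip (a point): Middle of the loose steel bracket's arm near its free end, to grasp it: a bar 10 mm wide (y), 18 high (z). Its end, turned up 12 mm, is 25 mm further out (-x). A diagonal strut runs below it, down to the heel. 0.13 to 0.25 kg. x points along the arm to the upright, y across, z up; the arm droops up to 0.03 rad. To unhook: raise the heel 10 to 18 mm (best 14), then pull out (-x). Hook in reverse.
- bracket_heel (a point): Point on the back face of the loose bracket's heel, mid width, in the middle of its 10 x 11 mm hole; 105 mm to +x of and 25.5 mm below bracket_grip, same axes. Heel 80 mm high, 22 wide, 45.5 mm of it below this point. Its two tabs, 5 mm thick, stick out 10.5 mm behind it (+x) and turn 10 mm down; necks 10 mm high, undersides 35.5 mm below and 9.5 mm above this point; 1.5 mm play on the wall.
- bracket: The loose bracket: origin at the lower end of its heel's back face, mid width, 45.5 mm below bracket_heel; axes as bracket_grip's.
- neighbour_grip (a point): The same point as bracket_grip on an identical bracket, fixed at the working height on the other upright, 200 mm to the side. It shows the height to reach.
- hold_finger (a joint): Angle of the steel hold-down finger on post_a: 0 = down, its rubber toe on top of the parked bracket's arm 35 mm in front of the face; grows as it is lifted, stop at 1.75 rad. An over-centre spring drives it down below 0.87 rad and up to the stop above that, so it stays open by itself. About 3 to 4 N at the handle rod moves it.
- finger_grip (a point): Middle of the free length of the finger's handle, a round rod 10 mm thick along post_a's x axis, from 12 mm in front of this point to 37 mm behind it, where the arm joins. With the finger down it is 22 mm above the top of the bracket's arm and 24 mm to -y of the arm's middle. It swings on a 61 mm circle about finger_pivot in the y-z plane: up and over to +y, ending 30 mm to +y of it and 54 above.
- finger_pivot (a point): Fixed point on the finger's hinge line, which runs along post_a's x axis: 34 mm to +y of post_a's middle, 112 mm above the worktop, 80 mm in front of the face, level in x with finger_grip. The hinge hub, 16 mm thick, its lug and the spring strut below it begin 26 mm behind this point (+x).
- sample_cup_mid (a point): Middle of a thin plastic cup with a little water, diameter 64 mm, 71 mm high, standing on the base plate between the uprights. Leave alone.
- reagent_2_mid (a point): Middle of a brown reagent bottle with a black cap, diameter 64 mm, 103 mm high, on the worktop left of the stand. Leave alone.
- wash_bottle_mid (a point): Middle of a cream wash bottle with a blue cap and bent spout, 68 x 110 x 207 mm, upright on the worktop right of the stand. Leave alone.
- dish_0_mid (a point): Middle of a culture dish, diameter 58 mm, 14 mm high, on the front of the base plate between the uprights. Leave alone.
- tape_roll_mid (a point): Middle of a roll of cream tape lying flat, diameter 73 mm, 19 mm high. Leave alone.
- pipette_mid (a point): Middle of a hand pipette lying on the worktop, 40 x 221 x 25 mm. Leave alone.
- marker_blue_mid (a point): Middle of a marker pen lying on the worktop, 128 mm long, 16 mm thick. Leave alone.
- forceps_mid (a point): Middle of steel forceps lying on the worktop, 134 x 17 x 8 mm. Leave alone.

How it is judged:
By the outcome, as a careful person would: the job done as asked, in the order asked, and still so for the second after the job is handed in, with the robot touching nothing.
It also fails if it takes over 58 s, if anything falls off the work surface, if the arm or the gripper's body presses on something with over 40 N, if the wrist force passes 120 N, or if a joint passes its speed limit or range.

## Working session

There is one attempt and no reset: what is moved stays moved. The work goes in short steps, Python scripts to look and compute and a shell command to move; the robot and the scene stay as the last step left them, time stands still between calls to the robot, and variables do not carry over. Pictures are saved under pics/ and viewed, at most 10 in all, crops included, and the job is handed in when it is done.

```bash
mkdir -p pics; ls
cat > h.py <<'E'
import numpy as np, cv2, json
from workcell import monitor, optics, job_done
from scipy.spatial.transform import Rotation as Rn
from scipy.optimize import least_squares
def cam(f):
    F=192/np.tan(np.radians(f["fovy"])/2); return F,f["cx"],f["cy"],f["k1"],np.array(f["R"]),np.array(f["t"])
def proj(f,X):
    F,cx,cy,k,R,t=cam(f); c=np.atleast_2d(X)@R.T+t; s=c[:,:2]/c[:,2:]; s=s*(1+k*(s**2).sum(1,keepdims=True)); return s*F+[cx,cy]
def tri(obs,x0=(0.6,0,0.1)):
    r=least_squares(lambda X:np.concatenate([(proj(f,X)[0]-p) for f,p in obs]),x0); return r.x,np.abs(r.fun).max()
def ray(f,p,z):
    "point on plane world z"
    r=least_squares(lambda x:proj(f,[x[0],x[1],z])[0]-p,(0.6,0)); return np.array([*r.x,z])
def save(f,n,box=None,s=1.5):
    im=f["frame"]
    if box: im=im[box[1]:box[3],box[0]:box[2]]
    cv2.imwrite("pics/"+n,cv2.resize(im,None,fx=s,fy=s,interpolation=cv2.INTER_CUBIC))
E
python3 - <<'E'
from h import *
fs={}
for c in ("scene","side"):
    f=optics.grab_frame(c); fs[c]=f; 
    print(c,f["fovy"],f["cx"],f["cy"],f["k1"],(-np.array(f["R"]).T@f["t"]).round(3))
    for n in ("stand","bracket","neighbour_grip","hold_finger","finger_grip","sample_cup_mid","reagent_2_mid","wash_bottle_mid","dish_0_mid","tape_roll_mid"):
        for d in optics.masks_of(n,c)[:2]: print(n,round(d["p"],2),d["rect"])
np.save("fs.npy",fs,allow_pickle=True)
cv2.imwrite("pics/a.png",np.vstack([fs["scene"]["frame"],fs["side"]["frame"]])[:, :]) 
save(fs["scene"],"s.png");save(fs["side"],"d.png")
s=monitor.observe(); print(s["position"],s["tool_rot"],s["clock"])
E
```

```text
pics
scene 46.99063607591941 251.75518840963082 194.48092824733334 -0.10915113962944983 [-0.399 -0.513  0.926]
stand 0.71 [197.5, 111.4, 119.0, 157.1]
bracket 0.52 [213.4, 197.2, 20.8, 19.4]
neighbour_grip 0.81 [267.7, 178.7, 22.5, 29.5]
hold_finger 0.64 [220.9, 189.1, 11.4, 12.8]
finger_grip 0.52 [221.6, 190.9, 11.5, 10.9]
sample_cup_mid 0.74 [240.2, 200.4, 20.5, 29.6]
wash_bottle_mid 0.64 [316.6, 202.2, 25.6, 61.2]
wash_bottle_mid 0.64 [327.0, 281.7, 45.8, 15.8]
dish_0_mid 0.7 [220.5, 234.5, 20.7, 11.7]
dish_0_mid 0.6 [213.2, 195.2, 20.0, 16.0]
tape_roll_mid 0.79 [327.9, 304.9, 31.9, 27.1]
side 57.31244337962518 255.5591416652283 191.40823722278537 0.01911624650890858 [-0.291 -0.061  0.907]
stand 0.76 [178.2, 111.3, 116.5, 132.5]
bracket 0.57 [200.9, 198.5, 11.2, 24.3]
neighbour_grip 0.61 [266.5, 172.7, 2.9, 29.2]
hold_finger 0.72 [266.9, 173.2, 6.8, 28.4]
finger_grip 0.52 [195.0, 189.7, 18.6, 12.4]
sample_cup_mid 0.76 [226.2, 198.0, 23.9, 24.8]
reagent_2_mid 0.62 [168.7, 189.9, 20.5, 30.4]
dish_0_mid 0.7 [219.7, 226.5, 18.4, 15.9]
dish_0_mid 0.53 [193.9, 157.8, 25.5, 52.6]
tape_roll_mid 0.53 [348.8, 267.1, 23.6, 26.6]
[ 0.19109432 -0.59508208  0.19511051] [ 3.14154919e+00 -5.76762162e-06  3.10691331e-01] 1.1
```

Run:
```python
from h import *
fs=np.load("fs.npy",allow_pickle=True).item()
a=cv2.resize(fs["scene"]["frame"][100:290,160:360],None,fx=4,fy=3.0*4/3,interpolation=cv2.INTER_CUBIC)
b=cv2.resize(fs["side"]["frame"][95:245,150:350],None,fx=4,fy=4,interpolation=cv2.INTER_CUBIC)
cv2.imwrite("pics/a.png",a[:600]);cv2.imwrite("pics/b.png",b)
```

```text
(no output)
```

View pics/a.png

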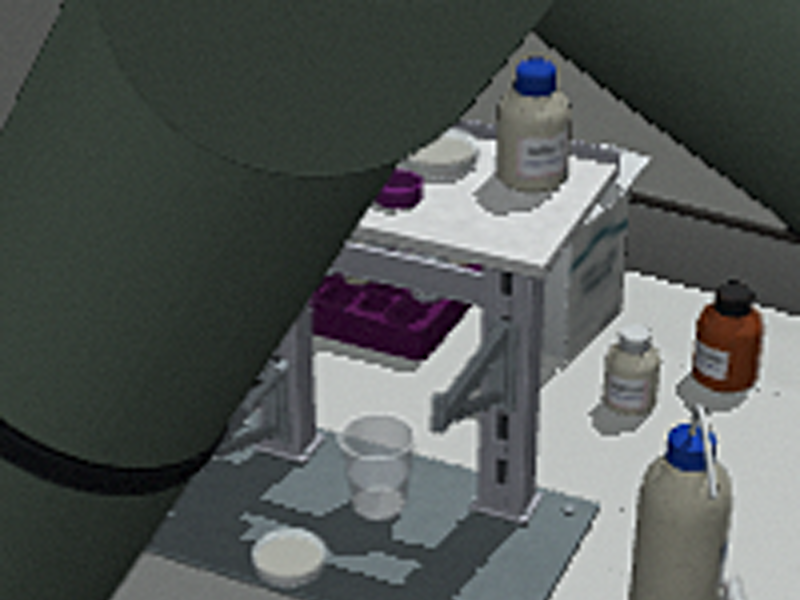

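View pics/b.png

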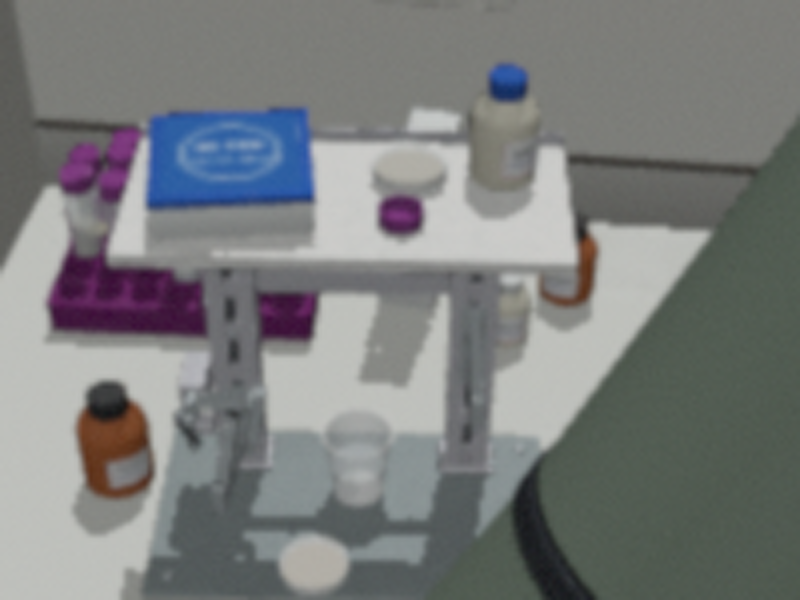

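Post_a is the left upright: in the side view the finger and bracket sit around px (205,195), and the neighbour's arm tip in the scene view is around (270,203). Next I fit the stand pose from the shelf and plate corners.

```bash
cat >> h.py <<'E'
def S2W(s,P):
    c,n=np.cos(s[2]),np.sin(s[2]); P=np.atleast_2d(P)/1000.; return np.c_[s[0]+c*P[:,0]-n*P[:,1],s[1]+n*P[:,0]+c*P[:,1],P[:,2]]
def Rt(s,lean,roll=0):
    a=np.radians(lean); R0=Rn.from_euler('z',s[2]).as_matrix()
    return R0@np.array([[np.cos(a),0,np.sin(a)],[0,-1,0],[np.sin(a),0,-np.cos(a)]])
def go(s,P,lean,grasp=True):
    "tool-frame delta (cm, in target axes) and rotvec to bring grasp point (or TCP) to stand point P mm"
    st=monitor.observe(); R=Rn.from_euler('xyz',st["tool_rot"]).as_matrix(); T=Rt(s,lean)
    X=S2W(s,P)[0]+(0.019*T[:,2] if grasp else 0); d=X-st["position"]
    print("rotvec(tool)",Rn.from_matrix(R.T@T).as_rotvec().round(3)," shift cm now-axes",(R.T@d*100).round(2)," target-axes",(T.T@d*100).round(2),"F",np.round(st["force"],1),"w",round(st["grip_width"],4),"t",st["clock"])
def where(s):
    "grasp point in stand mm"
    st=monitor.observe(); R=Rn.from_euler('xyz',st["tool_rot"]).as_matrix(); g=np.array(st["position"])-.019*R[:,2]
    c,n=np.cos(s[2]),np.sin(s[2]); d=g-[s[0],s[1],0]; print("grasp pt",np.round([1000*(c*d[0]+n*d[1]),1000*(-n*d[0]+c*d[1]),1000*d[2]],1))
E
python3 - <<'E'
from h import *
fs=np.load("fs.npy",allow_pickle=True).item()
a=lambda u,v:("scene",np.array([160+u/4,100+v/4])); b=lambda u,v:("side",np.array([150+u/4,95+v/4]))
O=[(b(110,264),(-105,165,310)),(b(573,269),(-105,-165,310)),(a(545,273),(-105,-165,310)),(a(600,505),(50,-170,10)),(b(540,437),(50,-170,10)),(b(178,437),(50,170,10))]
f=lambda s:np.concatenate([proj(fs[o[0]],S2W(s,P))[0]-o[1] for o,P in O])
r=least_squares(f,(0.7,0,0),loss="soft_l1"); s=r.x; print(s,f(s).reshape(-1,2).round(1)); np.save("s0.npy",s)
for n,P in dict(heel=(0,100,75.5),grip=(-105,100,101),rod=(-80,76,132),cup=(0,0,45),ngrip=(-105,-100,191)).items(): print(n,S2W(s,P)[0].round(3),[proj(fs[c],S2W(s,P))[0].round(0) for c in fs])
print(np.degrees(s[2]))
go(s,(-170,80,200),40)
print(cam(optics.grab_frame("wrist"))[4:])
E
```

```text
[0.60235249 0.06424595 0.091665  ] [[ 0.3  0.2]
 [ 1.7  0.9]
 [-0.6  1.6]
 [-0.4 -1.3]
 [ 0.3 -1.6]
 [-0.8 -3. ]]
heel [0.593 0.164 0.076] [array([229., 198.]), array([210., 198.])]
grip [0.489 0.154 0.101] [array([213., 209.]), array([206., 214.])]
rod [0.516 0.133 0.132] [array([223., 199.]), array([214., 202.])]
cup [0.602 0.064 0.045] [array([256., 213.]), array([239., 204.])]
ngrip [ 0.507 -0.045  0.191] [array([272., 201.]), array([270., 194.])]
5.252017911447184
rotvec(tool) [-0.076  0.695  0.21 ]  shift cm now-axes [ 45.65 -61.44   0.96]  target-axes [ 23.29 -69.89  20.8 ] F [-0.1  0.8 -0.5] w 0.0855 t 1.1
(array([[ 3.05372129e-01, -9.52233034e-01,  3.33546326e-04],
       [-9.18358169e-01, -2.94416147e-01,  2.64456812e-01],
       [-2.51726311e-01, -8.10640547e-02, -9.64397472e-01]]), array([-0.62483148, -0.03475256,  0.3786235 ]))
```

```bash
python3 -m handwheel '[{"dz":-3,"dx":1,"dy":-4,"wx":-0.019,"wy":0.174,"wz":0.0525},{"dz":-3,"dx":1,"dy":-5,"wx":-0.019,"wy":0.174,"wz":0.0525},{"dz":-3,"dx":1,"dy":-6,"wx":-0.019,"wy":0.174,"wz":0.0525},{"dz":-2,"dx":1,"dy":-6,"wx":-0.019,"wy":0.174,"wz":0.0525}]' 20; python3 -c "
from h import *
s=np.load('s0.npy');go(s,(-200,80,230),40);where(s);print(monitor.observe()['qpos'])"
```

```text
rotvec(tool) [-0.077  0.695  0.21 ]  shift cm now-axes [ 42.72 -62.09  -2.03]  target-axes [ 22.92 -69.89  16.57] F [ 0.  -0.9  0. ] w 0.0852 t 1.15
grasp pt [-469.9 -618.9  214.1]
[ 1.18980094  0.5214035  -0.03627272  1.59952005  0.02120384  1.02110192
 -0.1128079 ]schema error: expected keys dx, dy, dz, wx, wy, wz, claw
```

```bash
python3 -m handwheel '[{"dx":1,"dy":-4,"dz":-3,"wx":-0.019,"wy":0.174,"wz":0.0525,"claw":100},{"dx":1,"dy":-5,"dz":-3,"wx":-0.019,"wy":0.174,"wz":0.0525,"claw":100},{"dx":1,"dy":-6,"dz":-3,"wx":-0.019,"wy":0.174,"wz":0.0525,"claw":60},{"dx":1,"dy":-6,"dz":-2,"wx":-0.019,"wy":0.174,"wz":0.0525,"claw":60}]' 20; python3 -c "
from h import *
s=np.load('s0.npy');go(s,(-200,80,230),40);where(s);print(monitor.observe()['qpos'])"
```

```text
clock: 1.65
position: [0.1578, -0.3909, 0.3064]
tool_rot: [3.138, -0.704, 0.091]
force: [-1.7, 0.5, -0.4]
grip_width: 0.0522
finger_force: 0.0
rotvec(tool) [ 0.005 -0.006 -0.001]  shift cm now-axes [ 16.69 -49.38  25.9 ]  target-axes [ 16.87 -49.25  26.03] F [-1.7  0.5 -0.4] w 0.0522 t 1.65
grasp pt [-496.7 -412.4  320.9]
[ 1.78634041  0.16288321 -0.19351518  2.07066158 -0.75269946  1.13339497
  0.52153617]
```

```bash
python3 -m handwheel '[{"dx":1,"dy":-6,"dz":1,"wx":0,"wy":0,"wz":0,"claw":60},{"dx":2,"dy":-5.8,"dz":1,"wx":0,"wy":0,"wz":0,"claw":60},{"dx":2,"dy":-5.8,"dz":1,"wx":0,"wy":0,"wz":0,"claw":60},{"dx":2,"dy":-5.6,"dz":2,"wx":0,"wy":0,"wz":0,"claw":60},{"dx":2,"dy":-5.6,"dz":2,"wx":0,"wy":0,"wz":0,"claw":60},{"dx":2,"dy":-5.6,"dz":2,"wx":0,"wy":0,"wz":0,"claw":60},{"dx":2,"dy":-5,"dz":3,"wx":0,"wy":0,"wz":0,"claw":60},{"dx":2,"dy":-5,"dz":3,"wx":0,"wy":0,"wz":0,"claw":60}]' 20; python3 -c "
from h import *
s=np.load('s0.npy');go(s,(-200,80,230),40);where(s);
fs={}
for c in ('wrist','scene','side'):
    fs[c]=optics.grab_frame(c)
    for n in ('bracket','hold_finger','finger_grip'):
        for d in optics.masks_of(n,c)[:2]: print(c,n,round(d['p'],2),d['rect'])
np.save('fs2.npy',fs,allow_pickle=True)
save(fs['wrist'],'w1.png')
"
```

```text
clock: 2.65
position: [0.2703, -0.1483, 0.3266]
tool_rot: [-3.052, -0.71, 0.063]
force: [-0.4, -0.4, -0.3]
grip_width: 0.0513
finger_force: 0.0
rotvec(tool) [-0.071 -0.013 -0.021]  shift cm now-axes [  4.51 -24.81  20.83]  target-axes [  5.29 -26.13  18.95] F [-0.4 -0.4 -0.3] w 0.0513 t 2.65
grasp pt [-362.5 -182.6  340.9]
wrist bracket 0.74 [92.3, 77.5, 42.0, 69.6]
wrist bracket 0.44 [56.1, 0.4, 91.4, 114.1]
wrist hold_finger 0.76 [79.3, 74.7, 37.8, 37.2]
wrist finger_grip 0.61 [83.1, 77.5, 36.3, 33.0]
wrist finger_grip 0.22 [54.4, 0.0, 95.6, 114.3]
scene bracket 0.6 [245.4, 219.3, 13.8, 9.6]
scene bracket 0.51 [329.6, 307.7, 30.5, 23.9]
scene hold_finger 0.36 [270.2, 178.5, 19.4, 26.5]
side bracket 0.69 [202.4, 197.1, 8.6, 20.2]
side bracket 0.3 [226.7, 198.8, 21.9, 20.6]
side finger_grip 0.63 [201.0, 200.5, 12.1, 18.2]
side finger_grip 0.56 [192.4, 185.2, 26.7, 26.2]
```

View pics/w1.png

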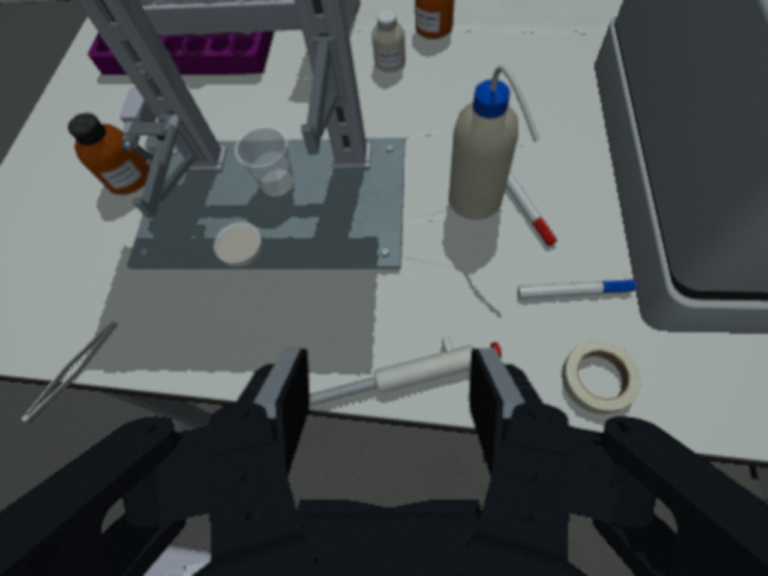

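The wrist view shows the whole stand: the bracket's free end is around px (97,137), the finger handle around (100,88), and the plate's front corners are at (88,177) and (267,179). I'll move closer.

```bash
python3 -m handwheel '[{"dx":0.5,"dy":-3.3,"dz":2,"wx":-0.035,"wy":-0.006,"wz":-0.01,"claw":60},{"dx":0.5,"dy":-3.3,"dz":2,"wx":-0.036,"wy":-0.007,"wz":-0.01,"claw":60},{"dx":0.7,"dy":-3.3,"dz":2.5,"wx":0,"wy":0,"wz":0,"claw":60},{"dx":0.7,"dy":-3.3,"dz":2.5,"wx":0,"wy":0,"wz":0,"claw":60},{"dx":0.7,"dy":-3.3,"dz":2.5,"wx":0,"wy":0,"wz":0,"claw":60},{"dx":0.7,"dy":-3.3,"dz":2.5,"wx":0,"wy":0,"wz":0,"claw":60},{"dx":0.7,"dy":-3.3,"dz":2.5,"wx":0,"wy":0,"wz":0,"claw":60},{"dx":0.7,"dy":-3,"dz":2.4,"wx":0,"wy":0,"wz":0,"claw":60}]' 20; python3 -c "
from h import *
s=np.load('s0.npy');go(s,(-80,76,132),40);where(s);
fs={}
for c in ('wrist','side'):
    fs[c]=optics.grab_frame(c)
    for n in ('bracket','hold_finger','finger_grip','stand'):
        for d in optics.masks_of(n,c)[:2]: print(c,n,round(d['p'],2),d['rect'])
np.save('fs3.npy',fs,allow_pickle=True)
save(fs['wrist'],'w2.png')
"
```

```text
clock: 4.25
position: [0.4443, 0.0522, 0.27]
tool_rot: [-3.056, -0.641, 0.099]
force: [2.0, -0.7, -0.7]
grip_width: 0.0515
finger_force: 0.0
rotvec(tool) [-0.09   0.057  0.003]  shift cm now-axes [-1.82 -5.75 18.24]  target-axes [-2.86 -7.36 17.52] F [ 2.  -0.7 -0.7] w 0.0515 t 4.25
grasp pt [-169.8    0.7  285.2]
wrist bracket 0.94 [178.4, 134.5, 38.6, 107.3]
wrist hold_finger 0.9 [154.4, 144.5, 58.3, 53.8]
wrist hold_finger 0.44 [100.1, 343.8, 34.4, 38.9]
wrist finger_grip 0.61 [158.0, 147.1, 57.6, 49.9]
wrist stand 0.91 [0.0, 0.1, 509.8, 274.8]
side bracket 0.64 [201.2, 197.1, 11.5, 22.0]
side hold_finger 0.63 [194.3, 193.2, 20.9, 9.7]
side hold_finger 0.52 [330.9, 251.7, 36.2, 2.2]
side stand 0.75 [175.7, 111.8, 117.9, 131.9]
```

View pics/w2.png

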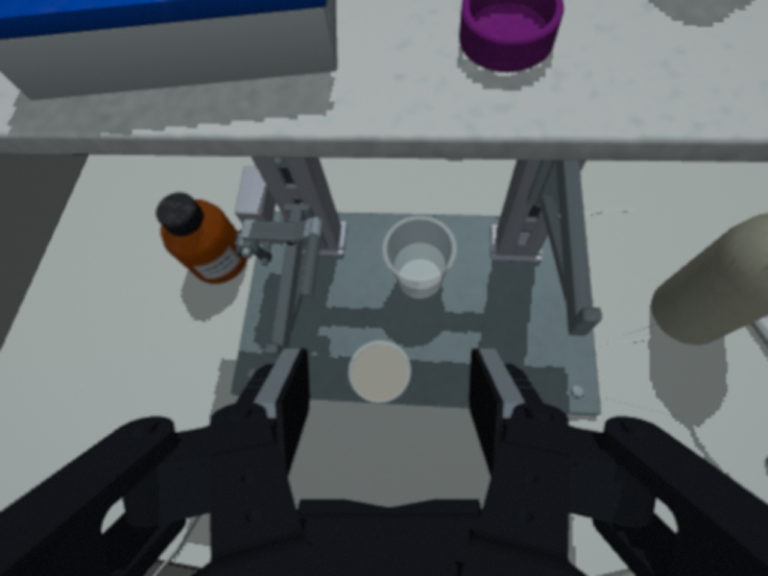

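The wrist view now shows the rod from px (206,150) to its front end at about (204,193), the bracket arm tip at about (185,228), and the plate's front corners at (155,262) and (400,275). I'll refine the stand pose with these.

Run:
```python
from h import *
fs=np.load("fs.npy",allow_pickle=True).item(); fs["w"]=np.load("fs3.npy",allow_pickle=True).item()["wrist"]
a=lambda u,v:("scene",np.array([160+u/4,100+v/4])); b=lambda u,v:("side",np.array([150+u/4,95+v/4])); w=lambda u,v:("w",np.array([u/1.5,v/1.5]))
O=[(b(110,264),(-105,165,310)),(b(573,269),(-105,-165,310)),(a(545,273),(-105,-165,310)),(a(600,505),(50,-170,10)),(b(540,437),(50,-170,10)),(w(232,392),(-150,170,10)),(w(600,412),(-150,-170,10))]
W=np.array([1,1,1,1,1,2,2])
f=lambda s:np.concatenate([(proj(fs[o[0]],S2W(s,P))[0]-o[1]) for o,P in O])
r=least_squares(lambda s:f(s)*np.repeat(W,2),(0.6,0.06,0.09),loss="soft_l1"); s=r.x; print(s,f(s).reshape(-1,2).round(1)); np.save("s1.npy",s)
im=cv2.resize(fs["w"]["frame"],None,fx=1.5,fy=1.5)
for P in [(-92,76,132),(-80,76,132),(-43,76,132),(-105,100,110),(-130,100,110),(-130,100,122),(0,100,110),(-130,-100,200),(-130,-100,212),(-105,165,310),(-105,-165,310),(-105,0,310),(-150,170,10),(-150,-170,10),(0,80,10),(0,120,10),(0,-80,10),(0,-120,10)]:
    p=proj(fs["w"],S2W(s,P))[0]*1.5; print(P,p.round(0)); cv2.circle(im,tuple(int(x) for x in p.round()),2,(0,0,255),-1)
cv2.imwrite("pics/w3.png",cv2.resize(im[100:450,180:660],None,fx=1.6,fy=1.6))
```

```text
[0.60294672 0.06518638 0.08691713] [[-0.1 -0.2]
 [ 1.2  0.9]
 [-1.1  1.5]
 [-0.6 -1.3]
 [ 0.1 -1.6]
 [-1.3 -0.1]
 [ 1.4 -0.1]]
(-92, 76, 132) [306. 292.]
(-80, 76, 132) [308. 277.]
(-43, 76, 132) [314. 232.]
(-105, 100, 110) [280. 317.]
(-130, 100, 110) [275. 348.]
(-130, 100, 122) [270. 344.]
(0, 100, 110) [297. 199.]
(-130, -100, 200) [586. 323.]
(-130, -100, 212) [594. 316.]
(-105, 165, 310) [-26. 152.]
(-105, -165, 310) [888. 160.]
(-105, 0, 310) [393. 156.]
(-150, 170, 10) [230. 392.]
(-150, -170, 10) [602. 412.]
(0, 80, 10) [340. 251.]
(0, 120, 10) [302. 250.]
(0, -80, 10) [495. 255.]
(0, -120, 10) [536. 257.]
```

View pics/w3.png

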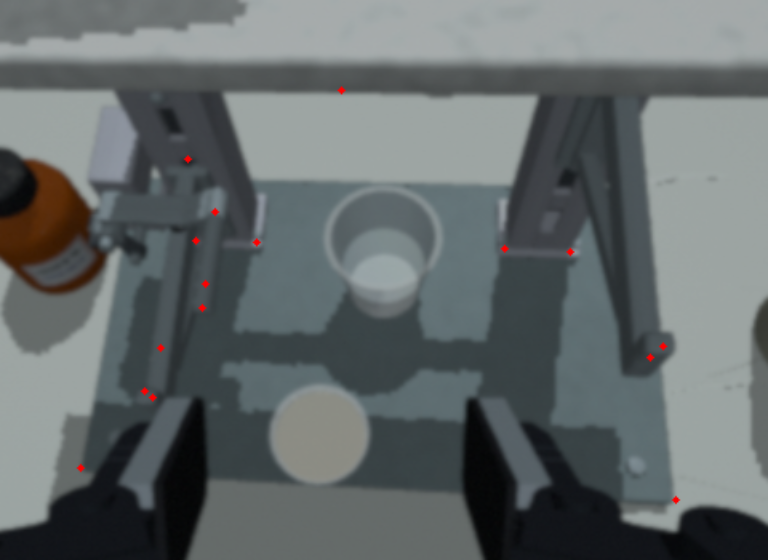

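The model projects onto the rod and neighbour bracket within 2–3 mm. I'll go to a pre-approach pose at the rod.

```bash
python3 -c "
from h import *
s=np.load('s1.npy');go(s,(-134,75,197),40)"; python3 -m handwheel '[{"dx":0,"dy":-2,"dz":0,"wx":-0.09,"wy":0.057,"wz":0.003,"claw":45}]'; python3 -c "
from h import *
s=np.load('s1.npy');go(s,(-134,75,197),40)"
```

```text
rotvec(tool) [-0.093  0.058  0.006]  shift cm now-axes [-2.14 -6.71  9.99]  target-axes [-2.73 -7.59  9.18] F [-0.2  0.4  0.1] w 0.0514 t 4.75
clock: 4.88
position: [0.4639, 0.0684, 0.2735]
tool_rot: [-3.132, -0.693, 0.085]
force: [2.0, -0.7, -0.3]
grip_width: 0.0384
finger_force: 0.0
rotvec(tool) [-0.009  0.005 -0.001]  shift cm now-axes [-4.56 -5.9   8.1 ]  target-axes [-4.59 -5.97  8.03] F [ 2.  -0.7 -0.3] w 0.0384 t 4.875
```

```bash
python3 -m handwheel '[{"dx":-2,"dy":-2,"dz":1,"wx":-0.009,"wy":0.005,"wz":-0.001,"claw":42},{"dx":-1.5,"dy":-2,"dz":3,"wx":0,"wy":0,"wz":0,"claw":42},{"dx":-1,"dy":-1.5,"dz":3,"wx":0,"wy":0,"wz":0,"claw":42},{"dx":0,"dy":0,"dz":0,"wx":0,"wy":0,"wz":0,"claw":42}]'; python3 -c "
from h import *
s=np.load('s1.npy');go(s,(-134,75,197),40);where(s)
f=optics.grab_frame('wrist');im=cv2.resize(f['frame'],None,fx=1.5,fy=1.5)
for P in [(-92,76,132),(-80,76,132),(-43,76,132),(-105,100,110),(-130,100,110),(-60,100,110)]:
    p=proj(f,S2W(s,P))[0]*1.5; print(P,p.round(0)); cv2.circle(im,tuple(int(x) for x in p.round()),2,(0,0,255),-1)
cv2.imwrite('pics/w4.png',im)
np.save('fs4.npy',{'wrist':f},allow_pickle=True)
"
```

```text
clock: 5.38
position: [0.4608, 0.1158, 0.2559]
tool_rot: [-3.124, -0.682, 0.094]
force: [-0.5, 0.6, -0.2]
grip_width: 0.0362
finger_force: 0.0
rotvec(tool) [-0.022  0.017  0.005]  shift cm now-axes [-3.42 -1.09  6.71]  target-axes [-3.54 -1.22  6.62] F [-0.5  0.6 -0.2] w 0.0362 t 5.375
grasp pt [-149.2   62.4  270.7]
(-92, 76, 132) [373. 326.]
(-80, 76, 132) [373. 309.]
(-43, 76, 132) [375. 261.]
(-105, 100, 110) [340. 353.]
(-130, 100, 110) [338. 388.]
(-60, 100, 110) [343. 294.]
```

View pics/w4.png

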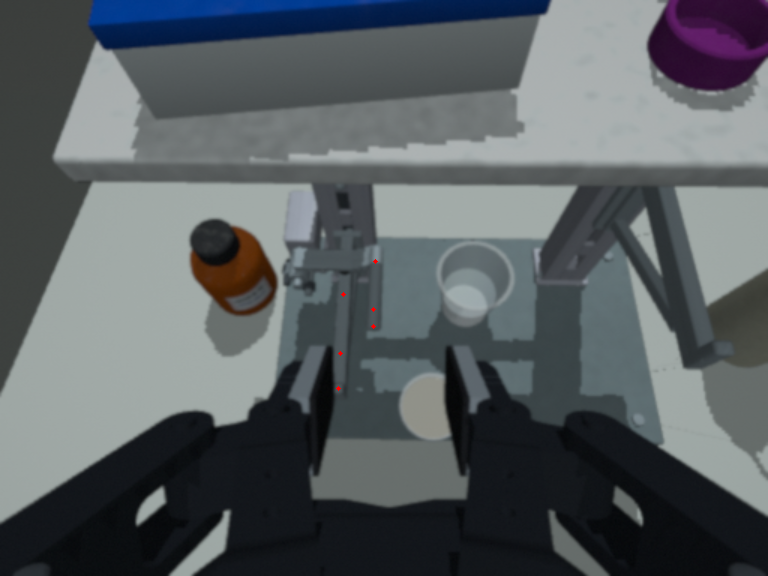

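Projected points sit on the rod and arm (within about 2 px), so I'll proceed with slower steps.

```bash
python3 -m handwheel '[{"dx":-1,"dy":-0.4,"dz":1,"wx":-0.011,"wy":0.009,"wz":0.002,"claw":42},{"dx":-1,"dy":-0.4,"dz":1.2,"wx":-0.011,"wy":0.008,"wz":0.003,"claw":42},{"dx":-1,"dy":-0.4,"dz":1.2,"wx":0,"wy":0,"wz":0,"claw":42},{"dx":-0.5,"dy":0,"dz":1.2,"wx":0,"wy":0,"wz":0,"claw":42},{"dx":0,"dy":0,"dz":1,"wx":0,"wy":0,"wz":0,"claw":42},{"dx":0,"dy":0,"dz":0,"wx":0,"wy":0,"wz":0,"claw":42}]'; python3 -c "
from h import *
s=np.load('s1.npy');go(s,(-83,75,136),40);where(s)"
```

```text
clock: 6.18
position: [0.4612, 0.1147, 0.2557]
tool_rot: [-3.115, -0.68, 0.086]
force: [0.1, -0.0, -1.3]
grip_width: 0.0357
finger_force: 0.0
rotvec(tool) [-0.025  0.018 -0.001]  shift cm now-axes [-3.3  -0.96 14.63]  target-axes [-3.56 -1.33 14.54] F [ 0.1 -0.  -1.3] w 0.0357 t 6.175
grasp pt [-148.9   61.2  270.5]
```

```bash
python3 -c "
from h import *
st=monitor.observe();print(np.round(st['qpos'],3),np.round(st['joint_efforts'],1),np.round(st['qd'],3))"
```

```text
[ 1.242 -0.296 -1.494  2.431 -1.263  0.162 -0.624] [  0.1  15.    9.2 -31.2  -0.5  -2.    0.1] [-0.004 -0.003 -0.001 -0.    -0.001  0.002 -0.002]
```

The arm has run into several joint limits: a poor elbow configuration. I'll fit its kinematics from recorded states to find a good configuration.

```bash
cat > kin.py <<'E'
from h import *
import itertools
D=[([1.19,.521,-.036,1.599,.021,1.021,-.113],[.19109,-.59508,.19511],[3.14155,0,.31069]),
([1.78634041,.16288321,-.19351518,2.07066158,-.75269946,1.13339497,.52153617],[.1578,-.3909,.3064],[3.138,-.704,.091])]
def H(R=np.eye(3),t=(0,0,0)):
    T=np.eye(4);T[:3,:3]=R;T[:3,3]=t;return T
Rz=lambda a:H(Rn.from_euler('z',a).as_matrix()); Ry=lambda a:H(Rn.from_euler('y',a).as_matrix())
def fk(q,p,sg):
    b,d1,d3,d5,d7,a1,a3,a4,a6,c=p
    return Rz(b)@Rz(sg[0]*q[0])@H(t=(a1,0,d1))@Ry(q[1])@H(t=(a3,0,d3))@Rz(sg[1]*q[2])@Ry(q[3])@H(t=(a4,0,d5))@Rz(sg[2]*q[4])@Ry(q[5])@H(t=(a6,0,d7))@Rz(sg[3]*q[6]+c)
def res(p,sg,D,w=.01):
    r=[]
    for q,x,e in D:
        T=fk(q,p,sg); r+=list(T[:3,3]-x)+list((T[:3,:3]-Rn.from_euler('xyz',e).as_matrix()).ravel()*.3)
    return np.r_[r,w*p[5:9]*.1]
E
cat > fit.py <<'E'
from kin import *
st=monitor.observe(); D.append((st["qpos"],st["position"],st["tool_rot"]))
out=[]
for sg in itertools.product((1,-1),repeat=4):
    for b in (-2.45,0.,-1.26+1.19,3):
        for c in (0,1.57,3.14,-1.57):
            r=least_squares(res,[b,.35,.4,.4,.2,0,0,0,0,c],args=(sg,D)); out.append((r.cost,sg,r.x))
out.sort(key=lambda o:o[0])
for o in out[:4]: print(o[0],o[1],o[2].round(4))
np.save("kin.npy",{"p":out[0][2],"sg":out[0][1]},allow_pickle=True)
print(np.abs(res(out[0][2],out[0][1],D)).max())
E
python3 fit.py
```

```text
0.0003390020286397511 (-1, -1, -1, -1) [-0.0237 -1.5279  0.8092 -1.1948  0.6387  0.7106 -0.326  -1.0318 -0.2678
  1.5505]
0.00033900202863976496 (-1, -1, -1, -1) [-0.0237 -1.5279  0.8092 -1.1948  0.6387  0.7106 -0.326  -1.0318 -0.2679
  1.5505]
0.00033900202863978334 (-1, -1, -1, -1) [-0.0237 -1.5279  0.8092 -1.1948  0.6387  0.7106 -0.326  -1.0318 -0.2678
  1.5505]
0.0003390020286398163 (-1, -1, -1, -1) [-0.0237 -1.5279  0.8092 -1.1948  0.6387  0.7106 -0.326  -1.0318 -0.2678
  1.5505]
0.014198390384071835
```

```bash
cat > rec.py <<'E'
from h import *
import pickle,os
st=monitor.observe(); L=pickle.load(open("rec.pkl","rb")) if os.path.exists("rec.pkl") else []
L.append((list(st["qpos"]),list(st["position"]),list(st["tool_rot"]))); pickle.dump(L,open("rec.pkl","wb")); print(np.round(st["qpos"],3))
where(np.load('s1.npy'))
E
python3 rec.py
python3 -m handwheel '[{"dx":-1.5,"dy":0,"dz":-1.3,"wx":0,"wy":-0.1,"wz":0,"claw":42},{"dx":-1.5,"dy":0,"dz":-1.3,"wx":0,"wy":-0.1,"wz":0,"claw":42},{"dx":-1.5,"dy":0,"dz":-1.3,"wx":0,"wy":-0.1,"wz":0,"claw":42}]' |head -4; python3 rec.py
python3 -m handwheel '[{"dx":-1.5,"dy":0.5,"dz":-1,"wx":0,"wy":-0.12,"wz":0,"claw":42},{"dx":-1.5,"dy":0.5,"dz":-1,"wx":0,"wy":-0.12,"wz":0,"claw":42}]'|head -4;python3 rec.py
```

```text
[ 1.242 -0.296 -1.494  2.431 -1.263  0.162 -0.624]
grasp pt [-148.9   61.2  270.5]
clock: 6.55
position: [0.4203, 0.122, 0.26]
tool_rot: [-3.091, -0.475, 0.101]
force: [-1.3, 1.3, -0.5]
[ 1.117 -0.289 -1.337  2.323 -0.585  0.462 -1.265]
grasp pt [-185.7   71.3  276.8]
clock: 6.8
position: [0.3866, 0.1075, 0.2662]
tool_rot: [-3.096, -0.235, 0.114]
force: [-0.3, 0.9, 0.3]
[ 1.29  -0.262 -1.438  2.183 -0.414  0.791 -1.362]
grasp pt [-216.3   60.   284.6]
```

```bash
cat > fit2.py <<'E'
from kin import *
import pickle
D=D+pickle.load(open("rec.pkl","rb"))
rz=lambda a:Rn.from_euler('z',a); ry=lambda a:Rn.from_euler('y',a)
def rot(q,o,sg): 
    q=np.array(q)
    return rz(o[0]+sg[0]*q[0])*ry(sg[1]*q[1])*rz(sg[2]*q[2]+o[2])*ry(sg[3]*q[3])*rz(sg[4]*q[4]+o[3])*ry(sg[5]*q[5])*rz(sg[6]*q[6]+o[1])
out=[]
for sg in itertools.product((1,-1),repeat=7):
    if sg[1]<0: continue
    for o2,o3 in itertools.product((0,np.pi/2,np.pi,-np.pi/2),repeat=2):
      f=lambda o:np.concatenate([(Rn.from_euler('xyz',e).inv()*rot(q,[o[0],o[1],o2,o3],sg)).as_rotvec() for q,x,e in D])
      for c in (0,2,4): 
        r=least_squares(f,(0,c),max_nfev=15); out.append((r.cost,sg,o2,o3,r.x))
out.sort(key=lambda o:o[0])
for o in out[:6]: print(o)
E
python3 fit2.py
```

```text
(np.float64(6.843613768458772e-07), (-1, 1, -1, -1, -1, -1, -1), 3.141592653589793, 0, array([ 3.44842966e-04, -1.57066954e+00]))
(np.float64(6.843613768459714e-07), (-1, 1, -1, 1, -1, -1, -1), 0, 3.141592653589793, array([ 3.44842974e-04, -1.57066954e+00]))
(np.float64(6.843613768460049e-07), (-1, 1, -1, -1, -1, 1, -1), 3.141592653589793, 3.141592653589793, array([3.44843033e-04, 1.57092312e+00]))
(np.float64(6.84361376846034e-07), (-1, 1, -1, 1, -1, 1, -1), 0, 0, array([3.44843041e-04, 1.57092312e+00]))
(np.float64(6.843613768460864e-07), (-1, 1, -1, -1, -1, -1, -1), 3.141592653589793, 0, array([3.44843304e-04, 4.71251577e+00]))
(np.float64(6.84361376846132e-07), (-1, 1, -1, 1, -1, -1, -1), 0, 3.141592653589793, array([3.44843283e-04, 4.71251577e+00]))
```

```bash
cat > k2.py <<'E'
from kin import *
import pickle
D=D+pickle.load(open("rec.pkl","rb"))
rz=lambda a:Rn.from_euler('z',a).as_matrix(); ry=lambda a:Rn.from_euler('y',a).as_matrix()
def fr(q):
    A=[rz(-q[0]),ry(q[1]),rz(-q[2]),ry(q[3]),rz(-q[4]),ry(q[5]),rz(np.pi/2-q[6])]
    R=np.eye(3);o=[]
    for a in A: R=R@a;o.append(R)
    return o
def J(q): o=fr(q); return np.hstack([o[i] for i in (0,1,3,5)])  # columns: v after j1, j2, j4, j6
A=np.vstack([J(q) for q,x,e in D]);y=np.concatenate([x for q,x,e in D])
lam=1e-4; v=np.linalg.lstsq(np.vstack([A,lam*np.eye(12)]),np.r_[y,np.zeros(12)],rcond=None)[0]
def FK(q): return J(q)@v, fr(q)[6]
lo=np.array([-2.91,-.3,-1.5,.17,-1.26,.16,-2.52]);hi=np.array([2.91,2.13,1.42,2.43,4.41,1.93,2.52])
def ik(X,R,q0,mar=.05,ref=None,w=.003):
    f=lambda q:np.r_[(FK(q)[0]-X),.3*(Rn.from_matrix(R).inv()*Rn.from_matrix(FK(q)[1])).as_rotvec(),w*(0 if ref is None else 1)*(q-(q if ref is None else ref))]
    r=least_squares(f,np.clip(q0,lo+mar+.01,hi-mar-.01),bounds=(lo+mar,hi-mar)); return r.x,np.abs(f(r.x)[:6]).max()
E
python3 - <<'E'
from k2 import *
print(v.reshape(4,3).round(4),np.abs(A@v-y).max())
s=np.load('s1.npy');rng=np.random.default_rng(0);q0=D[-1][0]
for P,lean in [((-83,75,136),40),((-83,75,136),32),((-80,163,166),40),((-105,99,101),40),((-105,99,205),40),((-105,99,205),32),((-150,90,220),40),((-200,60,285),15)]:
    T=Rt(s,lean);X=S2W(s,P)[0]+.019*T[:,2];b=[]
    for sgn in (1,-1):
      best=None
      T2=T@np.diag([sgn,sgn,1])
      for k in range(25):
        q,e=ik(X,T2,rng.uniform(lo,hi)); 
        m=np.min(np.minimum(q-lo,hi-q)[[1,2,3,4,5,6]])
        if best is None or (e<1e-3,m if e<1e-3 else -e)>best[0]: best=((e<1e-3,m if e<1e-3 else -e),q.round(2),round(e,4))
      print(P,lean,sgn,best)
E
```

```text
[[-7.000e-04 -1.070e-02  3.215e-01]
 [ 6.000e-04 -1.070e-02  5.291e-01]
 [ 6.000e-04 -3.760e-02  4.217e-01]
 [ 4.000e-04  1.000e-04  3.638e-01]] 5.369932777316011e-05
(-83, 75, 136) 40 1 ((np.False_, np.float64(-0.015245747236559692)), array([ 0.09,  0.47, -0.78,  2.38,  1.92,  0.65,  2.47]), np.float64(0.0152))
(-83, 75, 136) 40 -1 ((np.False_, np.float64(-0.013383390221513263)), array([ 0.51,  0.85, -1.45,  2.38,  1.82,  1.16, -0.39]), np.float64(0.0134))
(-83, 75, 136) 32 1 ((np.True_, np.float64(0.05291671529225983)), array([-0.27,  0.36, -0.28,  2.38,  1.89,  0.34,  2.46]), np.float64(0.0))
(-83, 75, 136) 32 -1 ((np.True_, np.float64(0.08677921043294656)), array([ 0.53,  0.76, -1.39,  2.34,  1.69,  0.98, -0.29]), np.float64(0.0))
(-80, 163, 166) 40 1 ((np.True_, np.float64(0.06614087907282062)), array([-0.29,  0.39, -0.59,  2.36,  1.8 ,  0.65,  2.37]), np.float64(0.0))
(-80, 163, 166) 40 -1 ((np.True_, np.float64(0.08314855714460467)), array([ 0.12,  0.57, -1.13,  2.35,  1.75,  0.94, -0.63]), np.float64(0.0))
(-105, 99, 101) 40 1 ((np.False_, np.float64(-0.021830988100991208)), 
[... 696 characters left out ...]
(np.True_, np.float64(0.11555742020201842)), array([ 0.44,  0.37, -1.23,  2.31,  1.37,  0.66, -0.16]), np.float64(0.0))
(-150, 90, 220) 40 1 ((np.False_, np.float64(-0.03792907558686773)), array([-1.75,  0.21,  1.24,  2.38,  0.44,  0.22, -2.47]), np.float64(0.0379))
(-150, 90, 220) 40 -1 ((np.False_, np.float64(-0.022457367728897983)), array([ 0.58,  0.32, -1.45,  2.38,  1.38,  0.73, -0.25]), np.float64(0.0225))
(-200, 60, 285) 15 1 ((np.True_, np.float64(0.26000864106518407)), array([ 0.79, -0.04, -1.21,  2.17,  0.07,  0.74, -1.95]), np.float64(0.0))
(-200, 60, 285) 15 -1 ((np.True_, np.float64(0.25734194969176194)), array([ 0.65, -0.04, -1.08,  2.17,  0.08,  0.74,  1.17]), np.float64(0.0))
```

Run:
```python
from k2 import *
s=np.load('s1.npy');rng=np.random.default_rng(1)
f=optics.grab_frame('wrist');C=-np.array(f["R"]).T@f["t"];p,R=FK(monitor.observe()["qpos"]);print("cam in tool",(R.T@(C-p)).round(3),"axis",(R.T@np.array(f["R"])[2]).round(2))
for lean in (24,28,31,34):
  for P in [(-83,75,136),(-80,100,175),(-80,163,166),(-108,99,101),(-108,99,205),(-150,99,205),(-120,75,200),(-190,75,250)]:
    for sgn in (-1,1):
      T=Rt(s,lean)@np.diag([sgn,sgn,1]);X=S2W(s,P)[0]+.019*T[:,2];best=(-1,)
      for k in range(14):
        q,e=ik(X,T,rng.uniform(lo,hi))
        if e>1e-3: continue
        for _ in range(2): 
            q,e=ik(X,T,q,ref=(lo+hi)/2,w=.02); q,e=ik(X,T,q)
        m=np.min(np.minimum(q-lo,hi-q))
        if e<1e-3 and m>best[0]: best=(round(m,2),q.round(2))
      print(lean,P,sgn,*best)
```

```text
cam in tool [ 0.065 -0.001 -0.179] axis [-0.26  0.    0.97]
24 (-83, 75, 136) -1 0.18 [ 0.01  0.39 -0.57  2.25  1.2   0.39  0.07]
24 (-83, 75, 136) 1 -1
24 (-80, 100, 175) -1 0.24 [ 0.05  0.34 -0.68  2.19  0.99  0.48  0.25]
24 (-80, 100, 175) 1 0.09 [-0.8   0.3   0.33  2.23  0.27  0.25 -2.23]
24 (-80, 163, 166) -1 0.28 [-0.09  0.4  -0.69  2.15  1.05  0.57  0.07]
24 (-80, 163, 166) 1 0.1 [-1.    0.36  0.43  2.2   0.24  0.26 -2.33]
24 (-108, 99, 101) -1 0.11 [-0.09  0.45 -0.56  2.32  1.49  0.42 -0.3 ]
24 (-108, 99, 101) 1 -1
24 (-108, 99, 205) -1 0.21 [ 0.07  0.24 -0.7   2.22  0.81  0.49  0.38]
24 (-108, 99, 205) 1 0.14 [-0.74  0.19  0.22  2.26  0.41  0.35 -2.38]
24 (-150, 99, 205) -1 0.12 [-0.02  0.16 -0.63  2.31  0.76  0.45  0.37]
24 (-150, 99, 205) 1 0.05 [-0.96  0.12  0.39  2.35  0.46  0.34 -2.47]
24 (-120, 75, 200) -1 0.16 [ 0.1   0.21 -0.67  2.27  0.8   0.44  0.43]
24 (-120, 75, 200) 1 0.13 [-0.72  0.17  0.25  2.3   0.4   0.31 -2.32]
24 (-190, 75, 250) -1 0.08 [-0.29 -0.04 -0.3   2.35  0.4   0.49  0.74]
24 (-190, 75, 250) 1 0.09 [ 0.03 -0.03 -0.6   2.34  0.39  0.48 -2.37]
28 (-83
[... 1426 characters left out ...]
) -1 0.06 [-0.05  0.18 -0.55  2.37  1.24  0.35 -0.05]
31 (-120, 75, 200) 1 -1
31 (-190, 75, 250) -1 -1
31 (-190, 75, 250) 1 -1
34 (-83, 75, 136) -1 0.05 [ 0.27  0.51 -0.98  2.38  1.8   0.67 -0.51]
34 (-83, 75, 136) 1 -1
34 (-80, 100, 175) -1 0.09 [-0.12  0.31 -0.54  2.34  1.61  0.43 -0.43]
34 (-80, 100, 175) 1 -1
34 (-80, 163, 166) -1 0.14 [-0.23  0.37 -0.6   2.29  1.54  0.56 -0.48]
34 (-80, 163, 166) 1 -1
34 (-108, 99, 101) -1 -1
34 (-108, 99, 101) 1 -1
34 (-108, 99, 205) -1 0.06 [-0.14  0.2  -0.53  2.37  1.4   0.4  -0.26]
34 (-108, 99, 205) 1 -1
34 (-150, 99, 205) -1 -1
34 (-150, 99, 205) 1 -1
34 (-120, 75, 200) -1 -1
34 (-120, 75, 200) 1 -1
34 (-190, 75, 250) -1 -1
34 (-190, 75, 250) 1 -1
```

The kinematic model fits to 0.05 mm. A lean of 40° is out of reach, but the half-turned grasp at about 26–30° works well, and it puts the camera on the robot's side. I'll turn the tool half round here.

```bash
R='{"dx":0,"dy":0,"dz":0}'; python3 -m handwheel '[{"dx":0,"dy":0,"dz":0,"wx":0,"wy":0,"wz":-0.185,"claw":42},{"dx":0,"dy":0,"dz":0,"wx":0,"wy":0,"wz":-0.185,"claw":42},{"dx":0,"dy":0,"dz":0,"wx":0,"wy":0,"wz":-0.185,"claw":42},{"dx":0,"dy":0,"dz":0,"wx":0,"wy":0,"wz":-0.185,"claw":42},{"dx":0,"dy":0,"dz":0,"wx":0,"wy":0,"wz":-0.185,"claw":42},{"dx":0,"dy":0,"dz":0,"wx":0,"wy":0,"wz":-0.185,"claw":42},{"dx":0,"dy":0,"dz":0,"wx":0,"wy":0,"wz":-0.185,"claw":42},{"dx":0,"dy":0,"dz":0,"wx":0,"wy":0,"wz":-0.185,"claw":42}]'|head -3;python3 rec.py
python3 -m handwheel '[{"dx":0,"dy":0,"dz":0,"wx":0,"wy":0,"wz":-0.185,"claw":42},{"dx":0,"dy":0,"dz":0,"wx":0,"wy":0,"wz":-0.185,"claw":42},{"dx":0,"dy":0,"dz":0,"wx":0,"wy":0,"wz":-0.185,"claw":42},{"dx":0,"dy":0,"dz":0,"wx":0,"wy":0,"wz":-0.185,"claw":42},{"dx":0,"dy":0,"dz":0,"wx":0,"wy":0,"wz":-0.185,"claw":42},{"dx":0,"dy":0,"dz":0,"wx":0,"wy":0,"wz":-0.185,"claw":42},{"dx":0,"dy":0,"dz":0,"wx":0,"wy":0,"wz":-0.185,"claw":42},{"dx":0,"dy":0,"dz":0,"wx":0,"wy":0,"wz":-0.185,"claw":42}]'|head -3;python3 rec.py
```

```text
clock: 7.85
position: [0.3874, 0.1081, 0.2655]
tool_rot: [2.905, -0.066, 1.613]
[ 0.88  -0.09  -1.208  2.19  -0.115  0.741 -0.228]
grasp pt [-215.5   60.5  283.9]
clock: 8.85
position: [0.3874, 0.1081, 0.2655]
tool_rot: [3.052, 0.228, 3.074]
[ 0.66  -0.072 -1.021  2.194 -0.07   0.741  1.192]
grasp pt [-215.5   60.5  283.9]
```

```bash
cat >> h.py <<'E'
def rows(s,P,lean,N,yawoff=0.0):
    st=monitor.observe(); R=Rn.from_euler('xyz',st["tool_rot"]); T=Rn.from_euler('z',yawoff)*Rn.from_matrix(Rt(s,lean)@np.diag([-1,-1,1])); Tm=T.as_matrix()
    X=S2W(s,P)[0]+.019*Tm[:,2]; rv=(R.inv()*T).as_rotvec(); g0=np.array(st["position"])-.019*R.as_matrix()[:,2]; g1=S2W(s,P)[0]
    p=np.array(st["position"]); print("per-row turn",(rv/N).round(4),"F",np.round(st["force"],1),"w",round(st["grip_width"],4),"ff",round(st["finger_force"],1),"t",st["clock"]); where(s)
    for i in range(N):
        Ra=(R*Rn.from_rotvec(rv*i/N)).as_matrix(); Rb=(R*Rn.from_rotvec(rv*(i+1)/N)).as_matrix()
        n=g0+(g1-g0)*(i+1)/N+.019*Rb[:,2]; print("  ",(Ra.T@(n-p)*100).round(2)); p=n
E
python3 -c "
from h import *
s=np.load('s1.npy'); rows(s,(-112,75,190),29,6)"
```

```text
per-row turn [ 0.0055 -0.0451 -0.0261] F [ 0.2  0.6 -0.4] w 0.0358 ff 0.0 t 8.85
grasp pt [-215.5   60.5  283.9]
   [-1.36  0.32  1.94]
   [-1.27  0.3   1.99]
   [-1.19  0.28  2.04]
   [-1.11  0.27  2.09]
   [-1.02  0.25  2.13]
   [-0.93  0.24  2.17]
```

```bash
python3 -m handwheel '[{"dx":-1.36,"dy":0.32,"dz":1.94,"wx":0.0055,"wy":-0.045,"wz":-0.026,"claw":42},{"dx":-1.27,"dy":0.3,"dz":2,"wx":0.0055,"wy":-0.045,"wz":-0.026,"claw":42},{"dx":-1.2,"dy":0.28,"dz":2.04,"wx":0.0055,"wy":-0.045,"wz":-0.026,"claw":42},{"dx":-1.1,"dy":0.27,"dz":2.1,"wx":0.0055,"wy":-0.045,"wz":-0.026,"claw":42},{"dx":-1,"dy":0.25,"dz":2.13,"wx":0.0055,"wy":-0.045,"wz":-0.026,"claw":42},{"dx":-0.9,"dy":0.24,"dz":2.17,"wx":0.0055,"wy":-0.045,"wz":-0.026,"claw":42},{"dx":0,"dy":0,"dz":0,"wx":0,"wy":0,"wz":0,"claw":42}]'|head -4;python3 rec.py; python3 -c "
from h import *
s=np.load('s1.npy'); rows(s,(-87,75,139),30,5)
f=optics.grab_frame('wrist');im=cv2.resize(f['frame'],None,fx=1.5,fy=1.5)
for P in [(-92,76,132),(-80,76,132),(-43,76,132),(-105,100,110),(-130,100,110),(-60,100,110)]:
    p=proj(f,S2W(s,P))[0]*1.5; print(P,p.round(0)); cv2.circle(im,tuple(int(x) for x in p.round()),2,(0,0,255),-1)
cv2.imwrite('pics/w5.png',im)
"
```

```text
clock: 9.72
position: [0.4919, 0.1311, 0.1716]
tool_rot: [3.14, 0.5, -3.059]
force: [-0.7, 0.3, 0.6]
[ 2.000e-01  2.620e-01 -8.250e-01  2.332e+00  1.225e+00  4.400e-01
 -2.000e-03]
grasp pt [-114.    75.3  188.2]
per-row turn [-0.     -0.0048 -0.0007] F [-0.7  0.3  0.6] w 0.0362 ff 0.0 t 9.725
grasp pt [-114.    75.3  188.2]
   [-0.01 -0.01  1.12]
   [-0.01 -0.01  1.12]
   [-0.   -0.01  1.12]
   [ 0.   -0.01  1.12]
   [ 0.01 -0.01  1.12]
(-92, 76, 132) [390. 286.]
(-80, 76, 132) [390. 304.]
(-43, 76, 132) [390. 350.]
(-105, 100, 110) [438. 236.]
(-130, 100, 110) [442. 193.]
(-60, 100, 110) [433. 300.]
```

View pics/w5.png

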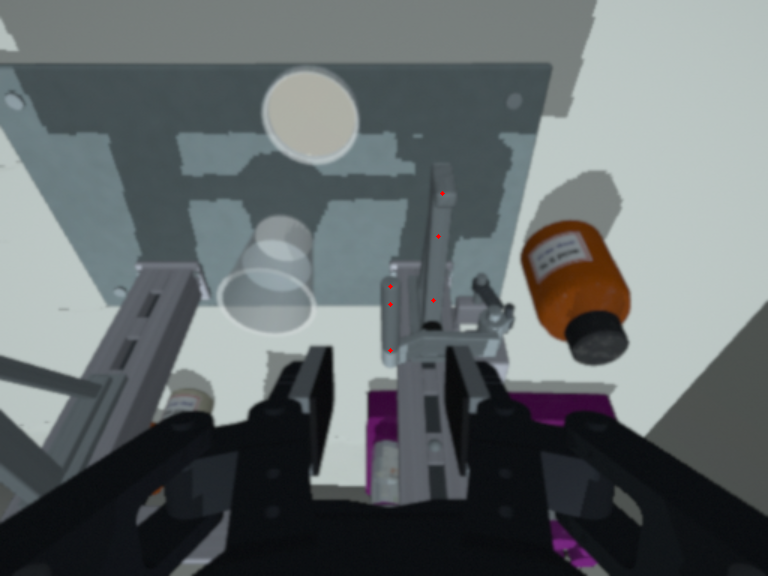

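The projected rod points lie on the rod (380–400, 280–360) and the arm points on the bracket arm, so alignment is good. I'll advance and grip.

```bash
python3 -m handwheel '[{"dx":0,"dy":0,"dz":1.12,"wx":0,"wy":-0.005,"wz":0,"claw":42},{"dx":0,"dy":0,"dz":1.12,"wx":0,"wy":-0.005,"wz":0,"claw":42},{"dx":0,"dy":0,"dz":1.12,"wx":0,"wy":-0.005,"wz":0,"claw":42},{"dx":0,"dy":0,"dz":1.12,"wx":0,"wy":-0.005,"wz":0,"claw":42},{"dx":0,"dy":0,"dz":1.12,"wx":0,"wy":-0.005,"wz":0,"claw":42},{"dx":0,"dy":0,"dz":0,"wx":0,"wy":0,"wz":0,"claw":42}]';python3 rec.py; python3 -m handwheel '[{"dx":0,"dy":0,"dz":0,"wx":0,"wy":0,"wz":0,"claw":0},{"dx":0,"dy":0,"dz":0,"wx":0,"wy":0,"wz":0,"claw":0},{"dx":0,"dy":0,"dz":0,"wx":0,"wy":0,"wz":0,"claw":0},{"dx":0,"dy":0,"dz":0,"wx":0,"wy":0,"wz":0,"claw":0}]' 25;  python3 -c "
from h import *
s=np.load('s1.npy');where(s)"
```

```text
clock: 10.52
position: [0.5203, 0.1312, 0.1244]
tool_rot: [3.14, 0.526, -3.064]
force: [-0.6, 0.5, 0.3]
grip_width: 0.036
finger_force: 0.0
[ 0.14   0.416 -0.771  2.34   1.623  0.498 -0.363]
grasp pt [-86.1  73.  140.9]
clock: 11.02
position: [0.5209, 0.132, 0.1247]
tool_rot: [3.141, 0.529, -3.062]
force: [-0.3, -0.3, 0.2]
grip_width: 0.0004
finger_force: 0.0
grasp pt [-85.5  73.7 141.1]
```

```bash
python3 -c "
from h import *
s=np.load('s1.npy')
f=optics.grab_frame('wrist');im=f['frame'].copy()
for P in [(-92,76,132),(-80,76,132),(-43,76,132)]:
    p=proj(f,S2W(s,P))[0]; cv2.circle(im,tuple(int(x) for x in p.round()),1,(0,0,255),-1)
st=monitor.observe();p=proj(f,np.array(st['position']))[0];print(p);cv2.circle(im,tuple(int(x) for x in p.round()),1,(0,255,0),-1)
cv2.imwrite('pics/w6.png',cv2.resize(im[130:330,160:400],None,fx=3,fy=3,interpolation=2))
"
```

```text
[259.10201643 220.58252266]
```

View pics/w6.png

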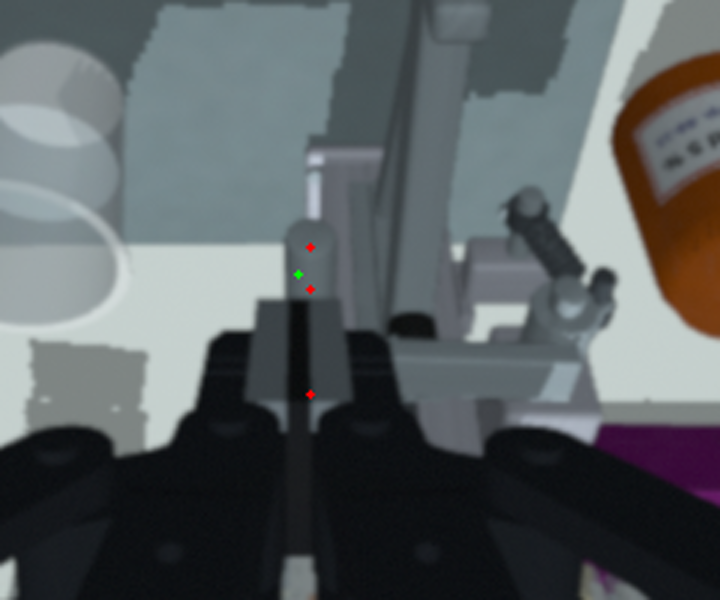

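The fingertips closed just above the rod; it slipped out below them. I'll reopen, go 6 mm deeper and close again.

```bash
python3 -m handwheel '[{"dx":0,"dy":0,"dz":0,"wx":0,"wy":0,"wz":0,"claw":40},{"dx":0,"dy":0.15,"dz":0,"wx":0,"wy":0,"wz":0,"claw":40},{"dx":0,"dy":0,"dz":0,"wx":0,"wy":0,"wz":0,"claw":40},{"dx":0.1,"dy":0,"dz":0.4,"wx":0,"wy":0,"wz":0,"claw":40},{"dx":0.1,"dy":0,"dz":0.3,"wx":0,"wy":0,"wz":0,"claw":40}]' ;python3 -c "
from h import *
s=np.load('s1.npy');where(s)"; python3 -m handwheel '[{"dx":0,"dy":0,"dz":0,"wx":0,"wy":0,"wz":0,"claw":0},{"dx":0,"dy":0,"dz":0,"wx":0,"wy":0,"wz":0,"claw":0},{"dx":0,"dy":0,"dz":0,"wx":0,"wy":0,"wz":0,"claw":0},{"dx":0,"dy":0,"dz":0,"wx":0,"wy":0,"wz":0,"claw":0}]' 25;  python3 -c "
from h import *
s=np.load('s1.npy');where(s)"
```

```text
clock: 11.7
position: [0.5227, 0.1336, 0.1171]
tool_rot: [3.141, 0.529, -3.062]
force: [0.7, 0.7, -0.5]
grip_width: 0.0339
finger_force: 0.0
grasp pt [-83.6  75.2 133.5]
clock: 12.2
position: [0.5227, 0.1336, 0.1176]
tool_rot: [3.141, 0.529, -3.062]
force: [-0.9, 0.2, -0.2]
grip_width: 0.0002
finger_force: 0.0
grasp pt [-83.6  75.2 134. ]
```

```bash
python3 -c "
from h import *
s=np.load('s1.npy')
f=optics.grab_frame('wrist');im=f['frame'].copy();print(cam(f)[0])
st=monitor.observe();R=Rn.from_euler('xyz',st['tool_rot']).as_matrix()
for d in (0,-.01,-.019):
    p=proj(f,np.array(st['position'])+d*R[:,2])[0];print(p);cv2.circle(im,tuple(int(x) for x in p.round()),1,(0,255,0),-1)
g=optics.grab_frame('side');save(g,'x.png')
a=cv2.resize(im[130:330,180:380],None,fx=2.9,fy=2.9,interpolation=2)
b=cv2.resize(g['frame'][160:240,170:230],None,fx=3.6,fy=7.25,interpolation=2)
b=cv2.resize(g['frame'][160:240,175:235],None,fx=3.6,fy=3.6,interpolation=2)
c=np.zeros((580,216,3),np.uint8);c[:288]=b
h=optics.grab_frame('scene');c[290:578]=cv2.resize(h['frame'][160:240,190:250],None,fx=3.6,fy=3.6,interpolation=2)
cv2.imwrite('pics/w7.png',np.hstack([a,c]))
np.save('fs5.npy',{'wrist':f,'side':g,'scene':h},allow_pickle=True)
"
```

```text
317.0859713883942
[259.05912782 220.66261564]
[259.04841143 226.80355402]
[259.03774283 232.91714394]
```

View pics/w7.png

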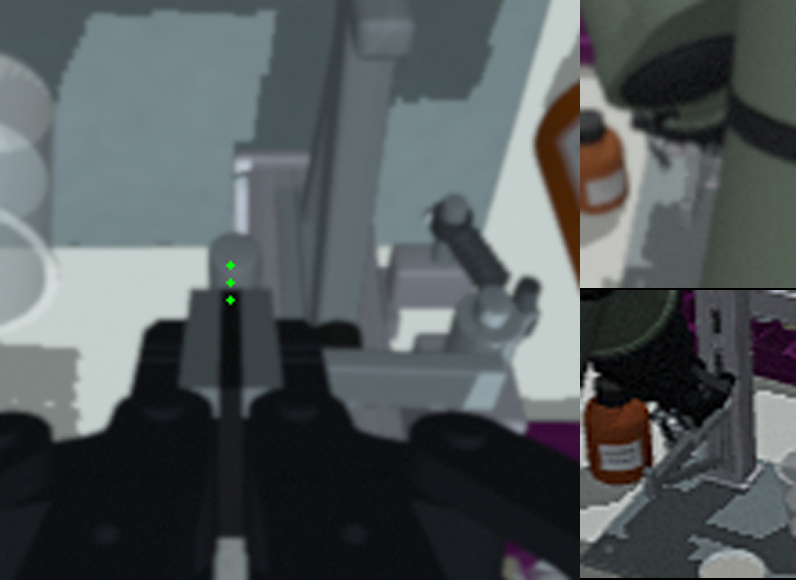

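The view shows the rod uncovered where the TCP projects (crop 231,265). The pads' visible ends are at (232,290), about 33 mm short of the reported TCP by parallax. So the real fingertips sit further back than reported. I'll reopen and advance in small steps, watching force.

```bash
python3 -m handwheel '[{"dx":0,"dy":0,"dz":0,"wx":0,"wy":0,"wz":0,"claw":40},{"dx":0,"dy":0,"dz":0,"wx":0,"wy":0,"wz":0,"claw":40},{"dx":0,"dy":0,"dz":0,"wx":0,"wy":0,"wz":0,"claw":40},{"dx":0,"dy":0,"dz":0.4,"wx":0,"wy":0,"wz":0,"claw":40}]'|grep -E "force|width" ;python3 -m handwheel '[{"dx":0,"dy":0,"dz":0.4,"wx":0,"wy":0,"wz":0,"claw":40}]'|grep -E "pos|force"; python3 -m handwheel '[{"dx":0,"dy":0,"dz":0,"wx":0,"wy":0,"wz":0,"claw":40}]'|grep -E "pos|force";python3 - <<'E'
from h import *
f=np.load("fs5.npy",allow_pickle=True).item()
# fit rod edges widths: measure rod front end width in pixel columns on wrist image
im=f["wrist"]["frame"].astype(int).sum(2)
for r in (216,220,224): print(r,im[r,245:280])
for n,c in (("hold_finger","side"),): pass
E
```

```text
force: [0.4, 0.1, 0.7]
grip_width: 0.0342
finger_force: 0.0
position: [0.5268, 0.134, 0.1103]
force: [-0.9, 0.2, -0.2]
finger_force: 0.0
position: [0.5266, 0.134, 0.1101]
force: [0.1, 0.3, 0.4]
finger_force: 0.0
216 [589 590 589 590 588 569 485 345 286 285 284 285 282 282 282 281 280 282
 281 285 285 285 284 281 285 298 311 312 317 312 294 274 273 271 273]
220 [610 610 609 610 608 586 487 320 268 286 294 295 295 295 296 298 301 301
 302 303 303 301 292 275 264 282 306 314 318 311 292 271 272 271 272]
224 [609 610 610 607 608 587 490 325 250 256 273 285 296 306 314 321 320 319
 313 308 301 290 277 263 257 281 305 313 314 314 297 275 265 271 272]
```

```bash
python3 -m handwheel '[{"dx":0,"dy":0,"dz":0.5,"wx":0,"wy":0,"wz":0,"claw":40}]'|grep -E "pos|force"; python3 -m handwheel '[{"dx":0,"dy":0,"dz":0.5,"wx":0,"wy":0,"wz":0,"claw":40},{"dx":0,"dy":0,"dz":0,"wx":0,"wy":0,"wz":0,"claw":40}]'|grep -E "pos|force"; python3 -m handwheel '[{"dx":0,"dy":0,"dz":0.4,"wx":0,"wy":0,"wz":0,"claw":40},{"dx":0,"dy":0,"dz":0,"wx":0,"wy":0,"wz":0,"claw":40}]'|grep -E "pos|force"; python3 -m handwheel '[{"dx":0,"dy":0,"dz":0,"wx":0,"wy":0,"wz":0,"claw":0},{"dx":0,"dy":0,"dz":0,"wx":0,"wy":0,"wz":0,"claw":0},{"dx":0,"dy":0,"dz":0,"wx":0,"wy":0,"wz":0,"claw":0}]'; python3 rec.py
```

```text
position: [0.5293, 0.1342, 0.1063]
force: [-0.3, -0.3, 0.4]
finger_force: 0.0
position: [0.5316, 0.1344, 0.1014]
force: [0.1, 0.4, -0.0]
finger_force: 0.0
position: [0.5337, 0.1345, 0.0983]
force: [-0.3, -0.6, 0.2]
finger_force: 0.0
clock: 14.1
position: [0.5336, 0.1351, 0.0986]
tool_rot: [3.14, 0.529, -3.061]
force: [-0.3, 4.6, 0.4]
grip_width: 0.0082
finger_force: 24.4
[ 0.13   0.503 -0.767  2.328  1.75   0.547 -0.462]
grasp pt [-72.6  75.7 115. ]
```

```bash
python3 -m handwheel '[{"dx":0,"dy":0,"dz":0,"wx":0,"wy":0,"wz":0,"claw":35},{"dx":0,"dy":0,"dz":0,"wx":0,"wy":0,"wz":0,"claw":35},{"dx":0,"dy":0,"dz":0,"wx":0,"wy":0,"wz":0,"claw":35},{"dx":0,"dy":0,"dz":0.5,"wx":0,"wy":0,"wz":0,"claw":35}]'|grep -E "pos|force"; python3 -m handwheel '[{"dx":0,"dy":0,"dz":0.5,"wx":0,"wy":0,"wz":0,"claw":35},{"dx":0,"dy":0,"dz":0,"wx":0,"wy":0,"wz":0,"claw":35}]'|grep -E "pos|force"; python3 -m handwheel '[{"dx":0,"dy":0,"dz":0,"wx":0,"wy":0,"wz":0,"claw":0},{"dx":0,"dy":0,"dz":0,"wx":0,"wy":0,"wz":0,"claw":0},{"dx":0,"dy":0,"dz":0,"wx":0,"wy":0,"wz":0,"claw":0}]'; python3 rec.py
python3 - <<'E'
from k2 import *
s=np.load('s1.npy');rng=np.random.default_rng(1)
for lean,P in [(30,(-80,75,132)),(30,(-80,78,173)),(30,(-80,110,173)),(26,(-108,99,101)),(26,(-108,99,205)),(26,(-150,99,205)),(22,(-108,99,101)),(22,(-150,99,205)),(22,(-150,99,115))]:
      T=Rt(s,lean)@np.diag([-1,-1,1]);X=S2W(s,P)[0]+.048*T[:,2];best=(-1,)
      for k in range(14):
        q,e=ik(X,T,rng.uniform(lo,hi))
        if e>1e-3: continue
        for _ in range(2): 
            q,e=ik(X,T,q,ref=(lo+hi)/2,w=.02); q,e=ik(X,T,q)
        m=np.min(np.minimum(q-lo,hi-q))
        if e<1e-3 and m>best[0]: best=(round(m,2),q.round(2))
      print(lean,P,*best)
E
```

```text
position: [0.5364, 0.1346, 0.0943]
force: [-0.1, -0.3, -0.0]
finger_force: 0.0
position: [0.5386, 0.1349, 0.0892]
force: [-0.5, -0.3, -0.2]
finger_force: 0.0
clock: 15.22
position: [0.5386, 0.1355, 0.0899]
tool_rot: [3.14, 0.529, -3.061]
force: [-1.1, 5.0, -2.7]
grip_width: 0.0087
finger_force: 26.2
[ 0.13   0.531 -0.766  2.321  1.783  0.562 -0.484]
grasp pt [-67.6  75.7 106.3]
30 (-80, 75, 132) 0.11 [ 0.03  0.5  -0.63  2.32  1.8   0.48 -0.51]
30 (-80, 78, 173) 0.14 [-0.06  0.38 -0.51  2.29  1.54  0.38 -0.28]
30 (-80, 110, 173) 0.16 [-0.12  0.39 -0.54  2.27  1.49  0.43 -0.29]
26 (-108, 99, 101) 0.1 [-0.02  0.55 -0.66  2.33  1.74  0.52 -0.52]
26 (-108, 99, 205) 0.17 [-0.03  0.29 -0.61  2.26  1.06  0.43  0.14]
26 (-150, 99, 205) 0.08 [-0.1   0.22 -0.57  2.35  1.07  0.4   0.07]
22 (-108, 99, 101) 0.15 [-0.07  0.53 -0.57  2.28  1.52  0.44 -0.29]
22 (-150, 99, 205) 0.14 [ 0.03  0.25 -0.68  2.29  0.87  0.46  0.29]
22 (-150, 99, 115) 0.06 [-0.07  0.46 -0.62  2.37  1.52  0.44 -0.37]
```

Rod gripped. I'll lift along the arc and check after the first part.

```bash
python3 -m handwheel '[{"dx":-0.36,"dy":0.3,"dz":-0.63,"wx":0,"wy":0,"wz":0,"claw":0},{"dx":-0.4,"dy":0.47,"dz":-0.68,"wx":0,"wy":0,"wz":0,"claw":0}]' 40; python3 -m handwheel '[{"dx":-0.3,"dy":0.5,"dz":-0.52,"wx":0,"wy":0,"wz":0,"claw":0},{"dx":-0.29,"dy":0.58,"dz":-0.49,"wx":0,"wy":0,"wz":0,"claw":0}]'
```

```text
clock: 15.48
position: [0.5379, 0.1416, 0.1048]
tool_rot: [-3.141, 0.528, -3.063]
force: [2.5, -1.4, -7.1]
grip_width: 0.0079
finger_force: 39.3
clock: 15.72
position: [0.5372, 0.1498, 0.1165]
tool_rot: [-3.137, 0.529, -3.065]
force: [-5.7, -17.4, 6.6]
grip_width: 0.0084
finger_force: 40.0
```

```bash
python3 -m handwheel '[{"dx":-0.35,"dy":0,"dz":-0.6,"wx":0,"wy":0,"wz":0,"claw":0},{"dx":-0.2,"dy":0.55,"dz":-0.35,"wx":0,"wy":0,"wz":0,"claw":0}]'; python3 -m handwheel '[{"dx":-0.18,"dy":0.7,"dz":-0.3,"wx":0,"wy":0,"wz":0,"claw":0}]'
```

```text
clock: 15.98
position: [0.5363, 0.1597, 0.1275]
tool_rot: [3.139, 0.528, -3.062]
force: [8.1, 8.6, -18.9]
grip_width: 0.0079
finger_force: 39.6
clock: 16.1
position: [0.5359, 0.1651, 0.131]
tool_rot: [-3.141, 0.528, -3.063]
force: [-2.0, -3.3, -2.8]
grip_width: 0.008
finger_force: 40.7
```

```bash
python3 -m handwheel '[{"dx":0,"dy":0.8,"dz":0,"wx":0,"wy":0,"wz":0,"claw":0},{"dx":0,"dy":0.9,"dz":0,"wx":0,"wy":0,"wz":0,"claw":0}]'; python3 -m handwheel '[{"dx":0,"dy":1,"dz":0,"wx":0,"wy":0,"wz":0,"claw":0},{"dx":0.05,"dy":1,"dz":0.08,"wx":0,"wy":0,"wz":0,"claw":0}]'
```

```text
clock: 16.35
position: [0.536, 0.1816, 0.1328]
tool_rot: [-3.139, 0.532, -3.063]
force: [4.5, -5.1, 19.1]
grip_width: 0.0082
finger_force: 48.0
clock: 16.6
position: [0.534, 0.2039, 0.1316]
tool_rot: [3.14, 0.531, -3.062]
force: [2.3, 1.0, 5.9]
grip_width: 0.008
finger_force: 50.0
```

```bash
python3 -m handwheel '[{"dx":0.1,"dy":0.9,"dz":0.17,"wx":0,"wy":0,"wz":0,"claw":0},{"dx":0.12,"dy":0.7,"dz":0.2,"wx":0,"wy":0,"wz":0,"claw":0},{"dx":0,"dy":0,"dz":0,"wx":0,"wy":0,"wz":0,"claw":0}]';python3 rec.py; python3 -m handwheel '[{"dx":0,"dy":0,"dz":0,"wx":0,"wy":0,"wz":0,"claw":30},{"dx":0,"dy":0,"dz":0,"wx":0,"wy":0,"wz":0,"claw":30},{"dx":0,"dy":0,"dz":0,"wx":0,"wy":0,"wz":0,"claw":30},{"dx":0,"dy":0,"dz":-1.5,"wx":0,"wy":0,"wz":0,"claw":30},{"dx":0,"dy":0,"dz":-1.5,"wx":0,"wy":0,"wz":0,"claw":30},{"dx":0,"dy":0,"dz":-1.5,"wx":0,"wy":0,"wz":0,"claw":30},{"dx":0.5,"dy":0,"dz":-1,"wx":0,"wy":0,"wz":0,"claw":30},{"dx":0,"dy":0,"dz":0,"wx":0,"wy":0,"wz":0,"claw":30}]';python3 rec.py
```

```text
clock: 16.98
position: [0.5323, 0.2194, 0.1263]
tool_rot: [3.14, 0.53, -3.061]
force: [3.3, 3.0, 2.3]
grip_width: 0.0078
finger_force: 49.8
[-0.039  0.485 -0.797  2.23   1.495  0.635 -0.358]
grasp pt [-66.6 159.8 142.7]
clock: 17.98
position: [0.4997, 0.2159, 0.1712]
tool_rot: [3.141, 0.53, -3.062]
force: [0.2, -0.0, -0.5]
grip_width: 0.0259
finger_force: 0.0
[-0.005  0.347 -0.854  2.257  1.294  0.613 -0.219]
grasp pt [-99.4 159.1 187.6]
```

```bash
sed -i 's/\.019/.052/g' h.py
python3 - <<'E'
from h import *
s=np.load('s1.npy')
f=optics.grab_frame('wrist')
for n in ('finger_grip','hold_finger','bracket'):
    for d in optics.masks_of(n,'wrist')[:2]: 
        print(n,round(d['p'],2),d['rect'])
        if n=='bracket':
            ys,xs=np.nonzero(d['region']); 
            for r in range(ys.min(),ys.max(),12): 
                c=xs[ys==r]; print(r,c.min() if len(c) else None,c.max() if len(c) else None,end='; ')
for P in [(-92,164,166),(-43,164,166),(-130,100,122),(-105,100,110),(-60,100,110),(-30,100,110)]: print(P,proj(f,S2W(s,P))[0].round(0))
np.save('fs6.npy',{'wrist':f},allow_pickle=True)
rows(s,(-134,98.5,155),26,5)
E
```

```text
finger_grip 0.65 [215.4, 186.9, 62.2, 83.6]
hold_finger 0.83 [213.8, 187.9, 59.3, 84.6]
bracket 0.97 [162.3, 87.9, 56.7, 141.1]
88 169 179; 100 163 183; 112 160 185; 124 167 190; 136 171 195; 148 173 199; 160 176 204; 172 179 217; 184 181 215; 196 184 214; 208 188 212; 220 186 210; (-92, 164, 166) [267. 212.]
(-43, 164, 166) [266. 256.]
(-130, 100, 122) [163. 118.]
(-105, 100, 110) [175. 140.]
(-60, 100, 110) [186. 185.]
(-30, 100, 110) [192. 210.]
per-row turn [-0.0005  0.0149 -0.0013] F [-0.2 -0.6  0.3] w 0.0256 ff 0.0 t 18.175
grasp pt [-115.7  159.3  215.4]
   [ 1.   -1.22  0.86]
   [ 0.98 -1.22  0.87]
   [ 0.97 -1.21  0.89]
   [ 0.96 -1.21  0.9 ]
   [ 0.95 -1.21  0.91]
```

```bash
python3 -m handwheel '[{"dx":1,"dy":-1.2,"dz":0.86,"wx":0,"wy":0.015,"wz":-0.001,"claw":32},{"dx":1,"dy":-1.2,"dz":0.87,"wx":0,"wy":0.015,"wz":-0.001,"claw":32},{"dx":0.97,"dy":-1.2,"dz":0.89,"wx":0,"wy":0.015,"wz":-0.001,"claw":32},{"dx":0.96,"dy":-1.2,"dz":0.9,"wx":0,"wy":0.015,"wz":-0.001,"claw":32},{"dx":0.95,"dy":-1.2,"dz":0.9,"wx":0,"wy":0.015,"wz":-0.001,"claw":32},{"dx":0,"dy":0,"dz":0,"wx":0,"wy":0,"wz":0,"claw":32}]';python3 rec.py
python3 - <<'E'
from h import *
s=np.load('s1.npy')
f=optics.grab_frame('wrist')
im=f['frame'].copy()
for P in [(-130,100,122),(-105,100,110),(-80,100,110),(-60,100,110)]:
    p=proj(f,S2W(s,P))[0];print(P,p.round(0)); cv2.circle(im,tuple(int(x) for x in p.round()),1,(0,0,255),-1)
for d in optics.masks_of('bracket','wrist')[:1]:
    ys,xs=np.nonzero(d['region']); print(d['p'],d['rect'])
    for r in range(ys.min(),ys.max(),8): 
        c=xs[ys==r]; print(r,c.min() if len(c) else None,c.max() if len(c) else None,end='; ')
cv2.imwrite('pics/w8.png',cv2.resize(im[60:300,130:390],None,fx=2.4,fy=2.4,interpolation=2))
rows(s,(-108,99,101),26,5)
E
```

```text
clock: 18.92
position: [0.4824, 0.1528, 0.1074]
tool_rot: [-3.139, 0.451, -3.057]
force: [0.5, 0.7, 0.3]
grip_width: 0.0271
finger_force: 0.0
[ 0.074  0.426 -0.788  2.352  1.484  0.52  -0.31 ]
grasp pt [-135.1   98.   154.2]
(-130, 100, 122) [263. 218.]
(-105, 100, 110) [263. 232.]
(-80, 100, 110) [263. 258.]
(-60, 100, 110) [263. 275.]
0.75 [251.3, 171.9, 24.4, 146.3]
175 259 271; 183 257 272; 191 256 273; 199 256 273; 207 256 274; 215 257 273; 223 257 272; 231 257 272; 239 254 273; 247 253 274; 255 252 275; 263 252 275; 271 251 276; 279 250 275; 287 250 275; 295 251 276; 303 251 276; 311 250 276; per-row turn [-0.0005 -0.0001 -0.0004] F [ 0.3 -0.2  1. ] w 0.0273 ff 0.0 t 19.025
grasp pt [-134.4   99.4  155.4]
   [ 0.   -0.    1.21]
   [ 0.   -0.    1.21]
   [ 0.   -0.    1.21]
   [ 0.   -0.    1.21]
   [ 0.   -0.    1.21]
```

View pics/w8.png

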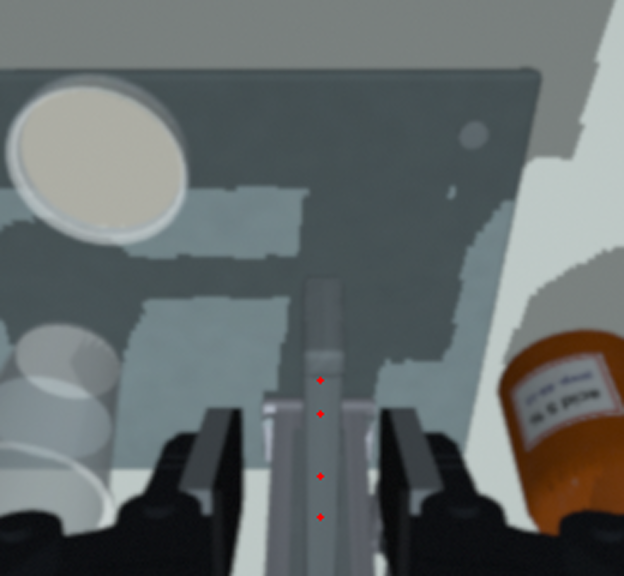

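All 10 views are used, so I go on numbers from here. Bar is centred between the pads (bar at crop u≈321, pads 240–380). Descending and gripping.

```bash
python3 -m handwheel '[{"dx":0,"dy":0.1,"dz":1.2,"wx":0,"wy":0,"wz":0,"claw":32},{"dx":0,"dy":0,"dz":1.2,"wx":0,"wy":0,"wz":0,"claw":32},{"dx":0,"dy":0,"dz":1.2,"wx":0,"wy":0,"wz":0,"claw":32},{"dx":0,"dy":0,"dz":1.2,"wx":0,"wy":0,"wz":0,"claw":32},{"dx":0,"dy":0,"dz":1.1,"wx":0,"wy":0,"wz":0,"claw":32},{"dx":0,"dy":0,"dz":0,"wx":0,"wy":0,"wz":0,"claw":32}]';python3 rec.py;  python3 -m handwheel '[{"dx":0,"dy":0,"dz":0,"wx":0,"wy":0,"wz":0,"claw":0},{"dx":0,"dy":0,"dz":0,"wx":0,"wy":0,"wz":0,"claw":0},{"dx":0,"dy":0,"dz":0,"wx":0,"wy":0,"wz":0,"claw":0},{"dx":0,"dy":0,"dz":0,"wx":0,"wy":0,"wz":0,"claw":0}]' 60;python3 rec.py
```

```text
clock: 19.77
position: [0.5088, 0.158, 0.0555]
tool_rot: [-3.14, 0.453, -3.056]
force: [-0.5, -0.6, 0.2]
grip_width: 0.0273
finger_force: 0.0
[ 0.052  0.592 -0.758  2.323  1.727  0.59  -0.493]
grasp pt [-108.5  100.7  102.2]
clock: 20.27
position: [0.5087, 0.1578, 0.056]
tool_rot: [-3.14, 0.454, -3.056]
force: [-6.0, 0.1, 6.1]
grip_width: 0.0085
finger_force: 60.7
[ 0.052  0.59  -0.758  2.324  1.727  0.59  -0.493]
grasp pt [-108.7  100.5  102.7]
```

```bash
python3 -m handwheel '[{"dx":-0.2,"dy":0,"dz":-0.42,"wx":0,"wy":0,"wz":0,"claw":0},{"dx":-0.2,"dy":0,"dz":-0.42,"wx":0,"wy":0,"wz":0,"claw":0},{"dx":-0.2,"dy":0,"dz":-0.42,"wx":0,"wy":0,"wz":0,"claw":0},{"dx":0,"dy":0,"dz":0,"wx":0,"wy":0,"wz":0,"claw":0}]' 100;python3 rec.py;  python3 -m handwheel '[{"dx":0.45,"dy":0,"dz":-0.22,"wx":0,"wy":0,"wz":0,"claw":0},{"dx":0.45,"dy":0,"dz":-0.22,"wx":0,"wy":0,"wz":0,"claw":0}]' ;python3 rec.py
```

```text
clock: 20.78
position: [0.5089, 0.1575, 0.0702]
tool_rot: [-3.14, 0.454, -3.056]
force: [-0.6, -0.8, -2.9]
grip_width: 0.0081
finger_force: 98.1
[ 0.054  0.551 -0.756  2.318  1.661  0.565 -0.434]
grasp pt [-108.5  100.3  116.9]
clock: 21.02
position: [0.4983, 0.1566, 0.0695]
tool_rot: [-3.14, 0.453, -3.056]
force: [0.1, -0.3, -2.7]
grip_width: 0.0076
finger_force: 98.1
[ 0.053  0.545 -0.767  2.341  1.677  0.572 -0.467]
grasp pt [-119.1  100.3  116.3]
```

Unhooked cleanly (force ≈ weight 2.7 N). Pulling clear and raising.

```bash
python3 -m handwheel '[{"dx":0.5,"dy":0,"dz":-0.25,"wx":0,"wy":0,"wz":0,"claw":0},{"dx":0.4,"dy":0,"dz":-0.25,"wx":0,"wy":0,"wz":0,"claw":0},{"dx":0.3,"dy":0,"dz":-0.4,"wx":0,"wy":0,"wz":0,"claw":0},{"dx":-0.4,"dy":0,"dz":-0.9,"wx":0,"wy":0,"wz":0,"claw":0},{"dx":-0.5,"dy":0,"dz":-1,"wx":0,"wy":0,"wz":0,"claw":0},{"dx":-0.5,"dy":0,"dz":-1,"wx":0,"wy":0,"wz":0,"claw":0},{"dx":-0.5,"dy":0,"dz":-1,"wx":0,"wy":0,"wz":0,"claw":0},{"dx":-0.5,"dy":0,"dz":-1,"wx":0,"wy":0,"wz":0,"claw":0}]';python3 rec.py; python3 -c "
from h import *
s=np.load('s1.npy'); rows(s,(-133,100.4,206.5),26,4)"
```

```text
clock: 22.02
position: [0.484, 0.1556, 0.1277]
tool_rot: [-3.14, 0.454, -3.056]
force: [0.4, -0.8, -2.5]
grip_width: 0.0078
finger_force: 98.1
[ 0.082  0.375 -0.79   2.333  1.362  0.501 -0.191]
grasp pt [-133.4  100.5  174.4]
per-row turn [-0.0007  0.0001 -0.0003] F [ 0.4 -0.8 -2.5] w 0.0078 ff 98.1 t 22.025
grasp pt [-133.4  100.5  174.4]
   [-0.36 -0.   -0.72]
   [-0.36 -0.   -0.72]
   [-0.36  0.   -0.72]
   [-0.36  0.   -0.72]
```

```bash
python3 -m handwheel '[{"dx":-0.36,"dy":0,"dz":-0.72,"wx":0,"wy":0,"wz":0,"claw":0},{"dx":-0.36,"dy":0,"dz":-0.72,"wx":0,"wy":0,"wz":0,"claw":0},{"dx":-0.36,"dy":0,"dz":-0.72,"wx":0,"wy":0,"wz":0,"claw":0},{"dx":-0.36,"dy":0,"dz":-0.72,"wx":0,"wy":0,"wz":0,"claw":0},{"dx":0,"dy":0,"dz":0,"wx":0,"wy":0,"wz":0,"claw":0}]'; python3 -c "
from h import *
s=np.load('s1.npy'); rows(s,(-113,100.4,206.7),26,4)
for c in ('scene','side','wrist'):
    f=optics.grab_frame(c)
    for n in ('bracket','neighbour_grip'):
        for d in optics.masks_of(n,c)[:1]: print(c,n,round(d['p'],2),d['rect'])"; python3 rec.py
```

```text
clock: 22.65
position: [0.4846, 0.1556, 0.1598]
tool_rot: [-3.14, 0.455, -3.057]
force: [-0.3, 0.3, -1.7]
grip_width: 0.0081
finger_force: 98.1
per-row turn [-0.0007  0.0003 -0.0004] F [-0.3  0.3 -1.7] w 0.0081 ff 98.1 t 22.65
grasp pt [-132.9  100.5  206.6]
   [-0.45  0.    0.21]
   [-0.45  0.    0.21]
   [-0.45  0.    0.21]
   [-0.45  0.    0.21]
scene bracket 0.65 [198.0, 164.8, 31.8, 28.4]
scene neighbour_grip 0.71 [269.2, 179.2, 17.4, 29.3]
wrist bracket 0.79 [244.5, 200.8, 30.5, 136.3]
wrist neighbour_grip 0.95 [0.0, 268.3, 54.5, 88.2]
[ 0.135  0.305 -0.832  2.3    1.157  0.499  0.017]
grasp pt [-133.   100.6  205.9]
```

Height is right. Inserting in steps while watching the force.

```bash
python3 -m handwheel '[{"dx":-0.45,"dy":0,"dz":0.22,"wx":0,"wy":0,"wz":0,"claw":0},{"dx":-0.45,"dy":0,"dz":0.22,"wx":0,"wy":0,"wz":0,"claw":0}]'|grep force; python3 -m handwheel '[{"dx":-0.45,"dy":0,"dz":0.22,"wx":0,"wy":0,"wz":0,"claw":0}]'|grep force; python3 -m handwheel '[{"dx":-0.4,"dy":0,"dz":0.2,"wx":0,"wy":0,"wz":0,"claw":0},{"dx":0,"dy":0,"dz":0,"wx":0,"wy":0,"wz":0,"claw":0}]'; python3 rec.py
```

```text
force: [0.2, 0.7, -2.4]
finger_force: 98.1
force: [0.2, 0.4, -2.9]
finger_force: 98.1
clock: 23.72
position: [0.5042, 0.1573, 0.1592]
tool_rot: [-3.14, 0.454, -3.057]
force: [0.1, -0.1, -2.8]
grip_width: 0.0079
finger_force: 98.1
[ 0.142  0.336 -0.824  2.259  1.152  0.512  0.054]
grasp pt [-113.2  100.5  205.9]
```

```bash
for i in 1; do python3 -m handwheel '[{"dx":-0.18,"dy":0,"dz":0.09,"wx":0,"wy":0,"wz":0,"claw":0},{"dx":0,"dy":0,"dz":0,"wx":0,"wy":0,"wz":0,"claw":0}]'|grep -E "pos|^force"; python3 -m handwheel '[{"dx":-0.18,"dy":0,"dz":0.09,"wx":0,"wy":0,"wz":0,"claw":0},{"dx":0,"dy":0,"dz":0,"wx":0,"wy":0,"wz":0,"claw":0}]'|grep -E "pos|^force"; done; python3 rec.py
```

```text
position: [0.506, 0.1575, 0.1592]
force: [-0.8, 1.5, -1.9]
position: [0.5074, 0.1576, 0.1589]
force: [-5.8, -0.0, -0.9]
[ 0.142  0.342 -0.822  2.252  1.15   0.515  0.061]
grasp pt [-109.9  100.5  205.7]
```

```bash
python3 -m handwheel '[{"dx":-0.1,"dy":0,"dz":0.05,"wx":0,"wy":0,"wz":0,"claw":0},{"dx":0,"dy":0,"dz":0,"wx":0,"wy":0,"wz":0,"claw":0}]'|grep -E "pos|^force"; python3 rec.py
```

```text
position: [0.5084, 0.1576, 0.1588]
force: [-7.5, 0.0, -1.0]
[ 0.143  0.344 -0.822  2.25   1.15   0.516  0.063]
grasp pt [-108.9  100.4  205.5]
```

```bash
python3 -m handwheel '[{"dx":-0.1,"dy":0,"dz":0.05,"wx":0,"wy":0,"wz":0,"claw":0},{"dx":0,"dy":0,"dz":0,"wx":0,"wy":0,"wz":0,"claw":0}]'|grep -E "pos|^force"; python3 -m handwheel '[{"dx":-0.1,"dy":0,"dz":0.05,"wx":0,"wy":0,"wz":0,"claw":0},{"dx":0,"dy":0,"dz":0,"wx":0,"wy":0,"wz":0,"claw":0}]'|grep -E "pos|^force"; python3 rec.py
```

```text
position: [0.5092, 0.1576, 0.1585]
force: [-8.1, -0.6, -3.2]
position: [0.5098, 0.1576, 0.1582]
force: [-10.9, -0.8, -4.3]
[ 0.143  0.347 -0.821  2.246  1.149  0.517  0.067]
grasp pt [-107.4  100.3  205. ]
```

```bash
python3 -m handwheel '[{"dx":-0.07,"dy":0,"dz":0.035,"wx":0,"wy":0,"wz":0,"claw":0},{"dx":0,"dy":0,"dz":0,"wx":0,"wy":0,"wz":0,"claw":0}]'|grep -E "pos|^force"; python3 -m handwheel '[{"dx":0.13,"dy":0,"dz":0.27,"wx":0,"wy":0,"wz":0,"claw":0},{"dx":0.13,"dy":0,"dz":0.27,"wx":0,"wy":0,"wz":0,"claw":0}]'|grep -E "pos|^force"; python3 rec.py
```

```text
position: [0.5101, 0.1576, 0.1579]
force: [-15.5, -0.4, -3.0]
position: [0.5102, 0.1576, 0.152]
force: [-16.2, -0.9, 1.1]
[ 0.131  0.36  -0.81   2.251  1.182  0.514  0.034]
grasp pt [-107.   100.3  198.8]
```

```bash
python3 -m handwheel '[{"dx":0.13,"dy":0,"dz":0.27,"wx":0,"wy":0,"wz":0,"claw":0}]'|grep -E "pos|^force"; python3 -m handwheel '[{"dx":0.08,"dy":0,"dz":0.18,"wx":0,"wy":0,"wz":0,"claw":0},{"dx":0,"dy":0,"dz":0,"wx":0,"wy":0,"wz":0,"claw":0}]'|grep -E "pos|^force"; python3 -m handwheel '[{"dx":0.04,"dy":0,"dz":0.09,"wx":0,"wy":0,"wz":0,"claw":0},{"dx":0,"dy":0,"dz":0,"wx":0,"wy":0,"wz":0,"claw":0}]'|grep -E "pos|^force";python3 rec.py
```

```text
position: [0.5102, 0.1576, 0.1489]
force: [-16.8, -0.6, 0.3]
position: [0.5094, 0.1578, 0.147]
force: [-33.3, -4.1, 17.0]
position: [0.509, 0.1578, 0.1461]
force: [-43.3, -5.4, 27.5]
[ 1.200e-01  3.700e-01 -8.010e-01  2.259e+00  1.214e+00  5.120e-01
  1.000e-03]
grasp pt [-108.2  100.6  193. ]
```

```bash
python3 -m handwheel '[{"dx":0.12,"dy":0,"dz":-0.06,"wx":0,"wy":0,"wz":0,"claw":0},{"dx":0,"dy":0,"dz":0,"wx":0,"wy":0,"wz":0,"claw":0}]'|grep -E "pos|tool|^force";python3 rec.py; python3 -c "
from workcell import monitor;print(monitor.observe()['moment'])"
```

```text
position: [0.5091, 0.1577, 0.1467]
tool_rot: [-3.139, 0.452, -3.055]
force: [-24.3, -3.3, 13.7]
[ 1.200e-01  3.680e-01 -8.010e-01  2.259e+00  1.216e+00  5.110e-01
 -2.000e-03]
grasp pt [-108.1  100.5  193.4]
[-0.53679259  3.91352955 -0.15397999]
```

```bash
python3 -m handwheel '[{"dx":0.12,"dy":0,"dz":-0.06,"wx":0,"wy":0,"wz":0,"claw":0},{"dx":0,"dy":0,"dz":0,"wx":0,"wy":0,"wz":0,"claw":0}]'|grep -E "pos|tool|^force";python3 rec.py;python3 -m handwheel '[{"dx":0.04,"dy":0,"dz":0.09,"wx":0,"wy":0,"wz":0,"claw":0},{"dx":0,"dy":0,"dz":0,"wx":0,"wy":0,"wz":0,"claw":0}]'|grep -E "pos|tool|^force";python3 rec.py; python3 -c "
from workcell import monitor;print(monitor.observe()['moment'])"
```

```text
position: [0.5092, 0.1577, 0.1471]
tool_rot: [-3.14, 0.453, -3.056]
force: [-7.8, 0.3, 1.9]
[ 0.119  0.367 -0.8    2.26   1.218  0.51  -0.005]
grasp pt [-108.1  100.5  193.9]
position: [0.5087, 0.1578, 0.1461]
tool_rot: [-3.139, 0.453, -3.056]
force: [-17.6, -1.4, 12.5]
[ 0.118  0.368 -0.799  2.262  1.223  0.51  -0.011]
grasp pt [-108.6  100.6  192.9]
[-0.47348346  2.56061308 -0.17109983]
```

Contact behaviour matches a bracket seated on both tabs: gp has moved to exactly parked + 90 mm, with the droop play explaining the coupled x force. I'll check the click with a gentle lift before letting go.

```bash
python3 -m handwheel '[{"dx":-0.02,"dy":0,"dz":-0.12,"wx":0,"wy":0,"wz":0,"claw":0},{"dx":0,"dy":0,"dz":0,"wx":0,"wy":0,"wz":0,"claw":0}]'|grep -E "pos|^force";python3 rec.py;python3 -m handwheel '[{"dx":-0.04,"dy":0,"dz":-0.09,"wx":0,"wy":0,"wz":0,"claw":0},{"dx":0,"dy":0,"dz":0,"wx":0,"wy":0,"wz":0,"claw":0}]'|grep -E "pos|^force";python3 rec.py;python3 -m handwheel '[{"dx":-0.04,"dy":0,"dz":-0.09,"wx":0,"wy":0,"wz":0,"claw":0},{"dx":0,"dy":0,"dz":0,"wx":0,"wy":0,"wz":0,"claw":0}]'|grep -E "pos|^force";python3 rec.py
```

```text
position: [0.5092, 0.1577, 0.1474]
force: [-4.0, 1.0, -0.8]
[ 0.12   0.366 -0.8    2.26   1.217  0.51  -0.004]
grasp pt [-108.2  100.5  194.1]
position: [0.5092, 0.1577, 0.1484]
force: [-2.5, -0.5, -1.4]
[ 1.220e-01  3.640e-01 -8.020e-01  2.259e+00  1.212e+00  5.100e-01
  1.000e-03]
grasp pt [-108.2  100.4  195.1]
position: [0.5092, 0.1577, 0.1495]
force: [-2.9, 1.1, -1.6]
[ 0.123  0.362 -0.804  2.258  1.206  0.51   0.007]
grasp pt [-108.2  100.5  196.2]
```

```bash
python3 -m handwheel '[{"dx":-0.1,"dy":0,"dz":0.05,"wx":0,"wy":0,"wz":0,"claw":0},{"dx":0,"dy":0,"dz":0,"wx":0,"wy":0,"wz":0,"claw":0}]'|grep -E "pos|^force";python3 rec.py;python3 -m handwheel '[{"dx":0.04,"dy":0,"dz":0.09,"wx":0,"wy":0,"wz":0,"claw":0},{"dx":0,"dy":0,"dz":0,"wx":0,"wy":0,"wz":0,"claw":0}]'|grep -E "pos|^force";python3 rec.py;python3 -m handwheel '[{"dx":0.04,"dy":0,"dz":0.09,"wx":0,"wy":0,"wz":0,"claw":0},{"dx":0,"dy":0,"dz":0,"wx":0,"wy":0,"wz":0,"claw":0}]'|grep -E "pos|^force";python3 rec.py
```

```text
position: [0.5096, 0.1577, 0.149]
force: [-7.1, -0.8, -2.1]
[ 0.124  0.364 -0.803  2.257  1.205  0.511  0.009]
grasp pt [-107.7  100.4  195.7]
position: [0.5096, 0.1577, 0.1479]
force: [-8.5, -0.8, -1.3]
[ 0.122  0.366 -0.802  2.258  1.211  0.511  0.004]
grasp pt [-107.7  100.4  194.7]
position: [0.5092, 0.1578, 0.147]
force: [-17.4, -2.5, 7.9]
[ 1.200e-01  3.670e-01 -8.010e-01  2.259e+00  1.216e+00  5.110e-01
 -2.000e-03]
grasp pt [-108.   100.5  193.8]
```

```bash
python3 -m handwheel '[{"dx":-0.08,"dy":0,"dz":-0.18,"wx":0,"wy":0,"wz":0,"claw":0},{"dx":0,"dy":0,"dz":0,"wx":0,"wy":0,"wz":0,"claw":0}]'|grep -E "clock|pos|^force";for k in 1; do python3 -m handwheel '[{"dx":-0.045,"dy":0,"dz":-0.09,"wx":0,"wy":0,"wz":0,"claw":0}]'|grep -E "pos|^force"; python3 -m handwheel '[{"dx":-0.045,"dy":0,"dz":-0.09,"wx":0,"wy":0,"wz":0,"claw":0}]'|grep -E "pos|^force";python3 -m handwheel '[{"dx":-0.045,"dy":0,"dz":-0.09,"wx":0,"wy":0,"wz":0,"claw":0}]'|grep -E "pos|^force";python3 -m handwheel '[{"dx":-0.045,"dy":0,"dz":-0.09,"wx":0,"wy":0,"wz":0,"claw":0}]'|grep -E "pos|^force";python3 -m handwheel '[{"dx":-0.045,"dy":0,"dz":-0.09,"wx":0,"wy":0,"wz":0,"claw":0}]'|grep -E "pos|^force"; done; python3 rec.py
```

```text
clock: 28.6
position: [0.5097, 0.1578, 0.1491]
force: [-8.2, -0.7, -1.1]
position: [0.5097, 0.1577, 0.15]
force: [-6.2, -0.5, -2.8]
position: [0.5097, 0.1576, 0.151]
force: [-3.9, -0.4, -6.0]
position: [0.5099, 0.1576, 0.152]
force: [-2.4, 0.0, -9.7]
position: [0.5098, 0.1576, 0.153]
force: [-6.6, 0.2, -9.4]
position: [0.5096, 0.1575, 0.1538]
force: [-7.0, -0.2, -11.2]
[ 0.133  0.354 -0.812  2.252  1.176  0.514  0.039]
grasp pt [-107.7  100.2  200.6]
```

The lift meets growing resistance (up to −11 N), so the nose had clicked in. I'll press back and down again to fully home.

```bash
python3 -m handwheel '[{"dx":-0.03,"dy":0,"dz":0.1,"wx":0,"wy":0,"wz":0,"claw":0},{"dx":0.045,"dy":0,"dz":0.09,"wx":0,"wy":0,"wz":0,"claw":0}]'|grep -E "pos|^force"; python3 -m handwheel '[{"dx":0.045,"dy":0,"dz":0.09,"wx":0,"wy":0,"wz":0,"claw":0},{"dx":0.045,"dy":0,"dz":0.09,"wx":0,"wy":0,"wz":0,"claw":0}]'|grep -E "pos|^force";python3 -m handwheel '[{"dx":0.045,"dy":0,"dz":0.09,"wx":0,"wy":0,"wz":0,"claw":0}]'|grep -E "pos|^force";python3 -m handwheel '[{"dx":0.045,"dy":0,"dz":0.09,"wx":0,"wy":0,"wz":0,"claw":0}]'|grep -E "pos|^force";python3 -m handwheel '[{"dx":0.06,"dy":0,"dz":0.08,"wx":0,"wy":0,"wz":0,"claw":0},{"dx":0,"dy":0,"dz":0,"wx":0,"wy":0,"wz":0,"claw":0}]'|grep -E "pos|^force"; python3 rec.py
```

```text
position: [0.5101, 0.1576, 0.1521]
force: [-10.3, -0.8, -5.7]
position: [0.51, 0.1578, 0.1502]
force: [-15.0, -2.2, 1.1]
position: [0.51, 0.1578, 0.1492]
force: [-15.6, -0.3, 1.8]
position: [0.51, 0.1579, 0.1482]
force: [-21.8, -1.8, 6.6]
position: [0.5096, 0.1579, 0.1474]
force: [-23.2, -3.0, 9.7]
[ 0.12   0.367 -0.801  2.259  1.214  0.511  0.   ]
grasp pt [-107.7  100.6  194.1]
```

```bash
python3 -m handwheel '[{"dx":0.06,"dy":0,"dz":0.06,"wx":0,"wy":0,"wz":0,"claw":0},{"dx":0,"dy":0,"dz":0,"wx":0,"wy":0,"wz":0,"claw":0}]'|grep -E "pos|^force"; python3 -m handwheel '[{"dx":0.12,"dy":0,"dz":-0.1,"wx":0,"wy":0,"wz":0,"claw":0},{"dx":0,"dy":0,"dz":0,"wx":0,"wy":0,"wz":0,"claw":0}]'|grep -E "pos|^force"; python3 rec.py
```

```text
position: [0.5092, 0.1579, 0.1467]
force: [-27.7, -4.1, 14.8]
position: [0.5093, 0.1579, 0.1476]
force: [-5.2, -0.4, -0.9]
[ 0.119  0.366 -0.8    2.261  1.219  0.509 -0.006]
grasp pt [-108.1  100.6  194.3]
```

Pressed to about 15 N and relaxed. I'll reduce the grip, open, and back off along the tool axis.

```bash
python3 -m handwheel '[{"dx":0,"dy":0,"dz":0,"wx":0,"wy":0,"wz":0,"claw":0},{"dx":0,"dy":0,"dz":0,"wx":0,"wy":0,"wz":0,"claw":12},{"dx":0,"dy":0,"dz":0,"wx":0,"wy":0,"wz":0,"claw":20},{"dx":0,"dy":0,"dz":0,"wx":0,"wy":0,"wz":0,"claw":32},{"dx":0,"dy":0,"dz":0,"wx":0,"wy":0,"wz":0,"claw":32},{"dx":0,"dy":0,"dz":0,"wx":0,"wy":0,"wz":0,"claw":32}]' 25; python3 -m handwheel '[{"dx":0,"dy":0,"dz":-1,"wx":0,"wy":0,"wz":0,"claw":32},{"dx":0,"dy":0,"dz":-1,"wx":0,"wy":0,"wz":0,"claw":32},{"dx":0.3,"dy":0,"dz":-1.2,"wx":0,"wy":0.01,"wz":0,"claw":32},{"dx":0.3,"dy":0,"dz":-1.2,"wx":0,"wy":0.02,"wz":0,"claw":32},{"dx":0.3,"dy":0,"dz":-1.2,"wx":0,"wy":0.03,"wz":0,"claw":32},{"dx":0,"dy":0,"dz":0,"wx":0,"wy":0,"wz":0,"claw":32}]'; python3 rec.py
python3 - <<'E'
from h import *
s=np.load('s1.npy'); fs={}
for c in ('wrist','scene','side'):
    f=optics.grab_frame(c); fs[c]=f
    for n in ('bracket','neighbour_grip','hold_finger','sample_cup_mid','dish_0_mid'):
        for d in optics.masks_of(n,c)[:1]: print(c,n,round(d['p'],2),d['rect'])
    for P in [(-130,100,212),(-105,100,200),(-60,100,200),(-130,-100,212),(-92,164,166),(-43,164,166)]: print(P,proj(f,S2W(s,P))[0].round(0),end=' ')
    print()
    if c=='wrist':
        d=optics.masks_of('bracket',c)[0]; ys,xs=np.nonzero(d['region'])
        print([(r,xs[ys==r].min(),xs[ys==r].max()) for r in range(ys.min(),ys.max(),10) if (ys==r).any()])
np.save('fs9.npy',fs,allow_pickle=True)
E
```

```text
clock: 31.48
position: [0.509, 0.1577, 0.1472]
tool_rot: [-3.14, 0.454, -3.056]
force: [-0.0, -0.1, 0.6]
grip_width: 0.0272
finger_force: 0.0
clock: 32.22
position: [0.4774, 0.155, 0.1946]
tool_rot: [-3.14, 0.395, -3.057]
force: [0.3, -1.0, -0.6]
grip_width: 0.0273
finger_force: 0.0
[ 0.266  0.25  -0.943  2.222  0.815  0.569  0.372]
grasp pt [-137.3  100.5  242.6]
wrist bracket 0.85 [247.7, 185.8, 23.2, 145.4]
wrist neighbour_grip 0.94 [1.6, 230.6, 72.5, 101.8]
wrist hold_finger 0.75 [1.6, 63.3, 325.7, 305.9]
wrist sample_cup_mid 0.89 [127.4, 159.1, 70.0, 73.3]
wrist dish_0_mid 0.74 [161.8, 71.1, 57.5, 52.7]
(-130, 100, 212) [258. 226.] (-105, 100, 200) [259. 242.] (-60, 100, 200) [259. 286.] (-130, -100, 212) [-117.  227.] (-92, 164, 166) [347. 219.] (-43, 164, 166) [337. 263.] 
[(185, np.int64(254), np.int64(262)), (195, np.int64(252), np.int64(268)), (205, np.int64(251), np.int64(268)), (215, np.int64(251), np.int64(268)), (225, np.int64(252), np.int64(268)), (235, np.int64(252), np.int64(267)), (245, np.int64(252), np.int64(268)), (255, np.int64(249), np.int64(270)), (265, np.int
[... 233 characters left out ...]
.int64(273))]
scene bracket 0.79 [204.4, 166.4, 28.0, 26.0]
scene neighbour_grip 0.6 [267.4, 179.7, 20.6, 25.2]
scene hold_finger 0.46 [194.3, 173.5, 23.6, 23.4]
scene sample_cup_mid 0.83 [241.2, 202.2, 22.6, 24.5]
scene dish_0_mid 0.61 [221.0, 232.5, 22.3, 14.0]
(-130, 100, 212) [206. 183.] (-105, 100, 200) [210. 182.] (-60, 100, 200) [218. 175.] (-130, -100, 212) [269. 199.] (-92, 164, 166) [195. 185.] (-43, 164, 166) [203. 177.] 
side bracket 0.29 [199.2, 188.5, 9.1, 12.8]
side hold_finger 0.51 [182.0, 188.1, 17.6, 7.2]
(-130, 100, 212) [202. 193.] (-105, 100, 200) [204. 191.] (-60, 100, 200) [205. 181.] (-130, -100, 212) [270. 194.] (-92, 164, 166) [184. 196.] (-43, 164, 166) [187. 185.]
```

```bash
python3 -m handwheel '[{"dx":0.5,"dy":0,"dz":-1.5,"wx":0,"wy":0.03,"wz":0,"claw":32},{"dx":0.5,"dy":0,"dz":-1.5,"wx":0,"wy":0.03,"wz":0,"claw":32},{"dx":0,"dy":0,"dz":0,"wx":0,"wy":0,"wz":0,"claw":32},{"dx":0,"dy":0,"dz":0,"wx":0,"wy":0,"wz":0,"claw":32}]'; python3 -c "
from workcell import job_done;print(job_done())"
```

```text
clock: 33.67
position: [0.4567, 0.153, 0.2177]
tool_rot: [-3.14, 0.334, -3.057]
force: [-0.2, 0.2, 0.0]
grip_width: 0.0274
finger_force: 0.0
the job is handed in; nothing more can be done
None
```

I handed the job in at 33.7 s, with no verdict shown: the hold-down finger stays open and the bracket hangs in slots 3 and 4, level with its neighbour; a test lift met the nose's resistance, I pressed it home again, and nothing else looked moved in the final camera check of the cup and dish.

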